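Make up and punch off a dispatch column of cartons

TASK

Stack all the closed cartons in a single upright column on the plywood dispatch board, each one centred and square on the board and every large carton below every small one. Then, with the column standing, take the mallet and drive the sprung docket punch fully down with it, and set the mallet back on its rubber mat, standing on its head as it stood before. Leave the column square, the punch sprung back up, and everything else on the bench where it is.

Things in the scene. Friction and masses are not known exactly. Their poses are not given: they have to be found in the camera images.
- large0: large closed cardboard carton, 110 long (its x) x 64 wide (its y) x 40 high mm, about 0.2 kg; origin at the centre of its underside, z up. May be absent (None all along)
- large1: large closed cardboard carton, 110 long (its x) x 64 wide (its y) x 40 high mm, about 0.2 kg; origin at the centre of its underside, z up. May be absent (None all along)
- large2: large closed cardboard carton, 110 long (its x) x 64 wide (its y) x 40 high mm, about 0.2 kg; origin at the centre of its underside, z up. May be absent (None all along)
- small0: small closed cardboard carton, 80 long (its x) x 60 wide (its y) x 34 high mm, about 0.15 kg; origin at the centre of its underside, z up. May be absent (None all along)
- small1: small closed cardboard carton, 80 long (its x) x 60 wide (its y) x 34 high mm, about 0.15 kg; origin at the centre of its underside, z up. May be absent (None all along)
- small2: small closed cardboard carton, 80 long (its x) x 60 wide (its y) x 34 high mm, about 0.15 kg; origin at the centre of its underside, z up. May be absent (None all along)
- board: fixed plywood dispatch board, 134 (its x) x 88 (its y) x 12 mm thick, just larger than a large carton; origin at the centre of its underside
- board_top (a point): centre of the dispatch board's upper face, 12 mm above the table; x along the board's long side
- punch_stand: fixed docket punch: grey C-shaped stand on a base 110 (x) x 90 (y) mm, arm 53 mm high, carrying an upright sprung steel punch at its centre with a round head of 30 mm diameter; origin at the centre of the base's underside, the punch axis rises through it
- punch_top (a point): centre of the top face of the punch's head, 82 mm above the table when up; moves with the punch
- punch (a joint): how far the punch is down, m: 0 up, 0.014 at its stop; a spring (about 4 N up to 8 N at the stop) lifts it again
- mat: fixed black rubber mat, 130 x 130 x 4 mm, the mallet's place; origin at the centre of its underside
- mallet: wooden mallet standing on a striking face of its block head (64 along x, 60 along y, 70 high mm); level handle, 22 wide (y) x 26 high mm, from the head along -x to 154 mm from the head's centre, axis 35 mm above the underside; 0.38 kg, centre of mass about 20 mm from the head's centre towards the handle. Origin: centre of the head's underside, the striking face
- mallet_grip (a point): point on the axis of the mallet's handle, 50 mm from the centre of the head (18 mm behind the head)
- spool: bystander: white plastic thread spool, 34 mm diameter, 32 mm tall; origin at the centre of its underside as it was built
- glue_tin: bystander: glue tin, 64 mm diameter, 85 mm tall; origin at the centre of its underside as it was built
- tape_roll: bystander: clear roll of tape lying flat, 70 mm diameter, 24 mm tall; origin at the centre of its underside as it was built
- awl: bystander: awl with green handle, 140 mm long, lying down
- dye_jar: bystander: small jar, 52 mm diameter, 60 mm tall; origin at the centre of its underside as it was built
Not all that is in view belongs to the job. Leave any pink look-alike of the small1 alone. What is shaped like the large1 but orange is not meant.

How it is judged:
By the outcome, as a careful person would: the job done as asked, in the order asked, and still so for the second after the job is handed in, with the robot touching nothing.
Of large0, large1, large2, small0, small1, small2 only 4 to 6 are there at a start; the rules pass over those that are not, and their reading is None.
At some moment in a run one of mallet may be knocked a few centimetres aside while the robot is not near it.
Once in a run the grip may slacken for a moment while it holds something.
It also fails if it takes over 210 s, if anything falls off the work surface, if the arm or the gripper's body presses on something with over 40 N, if the wrist force passes 120 N, or if a joint passes its speed limit or range.

ROBOT

A 6-joint arm with a two-finger parallel gripper is mounted at the origin on the work surface. World frame = base frame: x ahead of the robot, y to its left, z up, the work surface at z = 0. Lengths are in m, angles in rad, forces in N, time in s.
With the tool pointing down it reaches from about 0.325 to 0.9 m from the base axis. Payload 6.1 kg.
Tool frame: the origin (TCP) lies between the finger pads; the fingertips stand 11 mm ahead of it and the grasp point (between the pads) lies 8 mm behind it; z points along the fingers, y is the line along which they close (so a half turn about z gives the same grasp; the last joint's range is limited). The gripper opens to 87 mm and grips with 3 to 60 N. Pads are 19 mm wide; open, the fingers measure 117 mm over their backs; the gripper's body (75 mm by 190 mm) begins 51 mm behind the grasp point.
Start: joints at [0.979, 0.22, 1.526, -0, 1.395, -0.126], TCP at [0.281, 0.558, 0.234] pointing down, gripper open.
Joint ranges: [-2.98, 2.98], [-0.91, 2.08], [0.09, 2.57], [-1.24, 4.39], [0.2, 2.65], [-2.68, 2.68]. Speed limits (rad/s): [2.57, 2.57, 3.01, 3.14, 3.14, 3.14].

INTERFACE

Orientations are given as a rotation vector (axis times angle).
In Python, from bench import manip gives the robot as it stands.
- The arm moves only by the tool send_rows, never from a script. Its argument "commands" is a list of rows, each a list of 3 entries, a list of its own where there are three numbers: the shift along the world's x, y, z normalised to -1 to 1, where 1 is 25 mm, then the turn, a rotation vector about the world's x, y, z normalised to -1 to 1, where 1 is 0.1 rad, then the opening, from 0 (shut) to 1 (fully open). In form: [[[tx, ty, tz], [wx, wy, wz], jaw], ...]. A call has 1 to 20 rows; each row shifts and turns the commanded pose from where the row before left it; what a row does not reach is not made up. A row lasts 1/8 s, in which the tool goes at most 62.5 mm and 10.7 degrees, less where a joint would pass 70% of its speed; a pose out of reach is approached as far as the arm can. A call with a number of a shift or a turn outside -1 to 1 is refused whole. A call with a gripper value outside its range is refused whole. The fingers move at their own pace and stop on an object; "newtons" is the grip in N (left out, the last holds). Time passes only in rows, so rows that do not move let the fingers close. It gives the time, the measured TCP pose, the force, the opening and the grip force at its end, in the units of the state.
- manip.read_state(): the state, without advancing time (a new reading comes with each control period).
- manip.grab_frame(name): name is "scene" or "top" or "wrist"; returns the picture (400x640x3 uint8, blue, green, red); there is no depth.
- manip.calibration(name): a dict with "intrinsics" (3x3 intrinsics, pixels), "eye" and "attitude" of the camera in the world; the wrist camera has in their place "T_tool_cam" (4x4, takes a point from camera to tool coordinates, whose origin is the TCP and whose axes are the flange's). Camera axes: x right, y up, looking along -z (the intrinsics and any distortion apply to the point x, -y, -z); pixel columns grow to the right and rows downward; lengths in m; the calibration is good to about 2 mm. A picture is of the moment at which its call begins: read the wrist's pose just before it. calibration takes no time and is no camera call.
- manip.finish_job(): hands the job in; it is judged then, once.
The state is a dict: "time_s": time; "joint_positions": joint angles; "qd": joint speeds; "tau": joint torques, N m; "ee_pos": TCP position; "tool_rot": TCP orientation; "wrist_force": force on the tool from outside, world axes, zero at the start; "torque": the same for the moment, N m; "gripper_width": finger opening in m; "grasp_force": force on a finger pad.
Only numpy, scipy, OpenCV 4.12 (cv2) and the standard library are available. Lean on these libraries where they do the work, as an engineer would, in place of code of your own. Each camera call takes 0.05 s, during which the arm holds its last target. There are 200 camera calls.

## Working session

There is one attempt and no reset: what is moved stays moved. The work goes in short steps, Python scripts to look and compute and a tool call to move; the robot and the scene stay as the last step left them, time stands still between calls to the robot, and variables do not carry over. Pictures are saved under pics/ and viewed, at most 18 in all, crops included, and the job is handed in when it is done.

Besides the shell and the picture viewer there is one more tool, called after "Request:" by a JSON object that holds its "name" and its "arguments", one argument or row to a line. send_rows: Moves the arm, as the interface text tells. Scaled input: -1 to 1 covers 25 mm each way for a shift and 0.1 rad each way for a turn. Its arguments: {"type":"object","properties":{"commands":{"type":"array","items":{"type":"array"}},"newtons":{"type":"number"}},"required":["commands"]}

```bash
mkdir -p pics; ls
python3 - <<'E'
from bench import manip
import cv2
print(manip.read_state())
for n in ("scene","top","wrist"):
    print(n,manip.calibration(n))
for n in ("scene","top"):
    cv2.imwrite(f"pics/{n}0.png",manip.grab_frame(n))
E
```

```text
pics
{'time_s': 0.0, 'joint_positions': array([ 9.78861506e-01,  2.21207672e-01,  1.52761574e+00, -1.16171839e-05,
        1.39469452e+00, -1.26145404e-01]), 'qd': array([ 0.00018592,  0.00077871,  0.00163234,  0.00062605, -0.00082115,
        0.00170469]), 'tau': array([ 6.19218554e-04, -4.94605350e+01, -3.87381113e+01,  7.02942861e-02,
        5.70905779e-02, -1.96335236e-04]), 'ee_pos': array([0.28040009, 0.55789928, 0.23244622]), 'tool_rot': array([-7.24906933e-01, -3.05612883e+00,  2.83708818e-03]), 'wrist_force': array([ 0.10375626, -0.02192633,  0.53367417]), 'torque': array([0.05351749, 0.04562589, 0.00203319]), 'grasp_force': 0.0, 'gripper_width': 0.08670966954337143}
scene {'intrinsics': array([[423.03332124,   0.        , 318.53961449],
       [  0.        , 423.03332124, 193.7250936 ],
       [  0.        ,   0.        ,   1.        ]]), 'eye': array([ 1.29062221, -0.41715769,  0.88834691]), 'attitude': array([0.719463  , 0.3881767 , 0.96644846])}
top {'intrinsics': array([[394.56885612,   0.        , 323.42927601],
       [  0.        , 394.56885612, 194.31578579],
       [  0.        ,   0.        ,   1.        ]]), 'eye': array([4.69557702e-01, 9.62892191e-05, 1.18365276e+00]), 'attitude': array([ 0.09542978, -0.08449749, -1.57580477])}
wrist {'intrinsics': array([[284.65743641,   0.        , 320.27725115],
       [  0.        , 284.65743641, 195.88136946],
       [  0.        ,   0.        ,   1.        ]]), 'T_tool_cam': array([[-9.14817155e-04,  9.61090614e-01,  2.76231777e-01,
         7.51141698e-02],
       [ 9.99999404e-01,  1.04374130e-03, -3.19707453e-04,
         2.29205345e-04],
       [-5.95582346e-04,  2.76231320e-01, -9.61090996e-01,
        -1.53146417e-01],
       [ 0.00000000e+00,  0.00000000e+00,  0.00000000e+00,
         1.00000000e+00]])}
```

View pics/scene0.png

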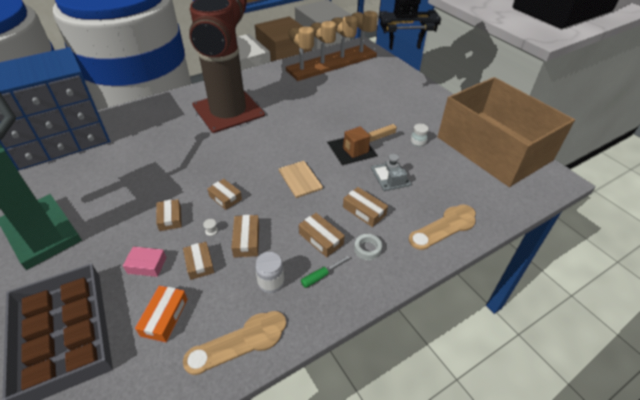

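View pics/top0.png

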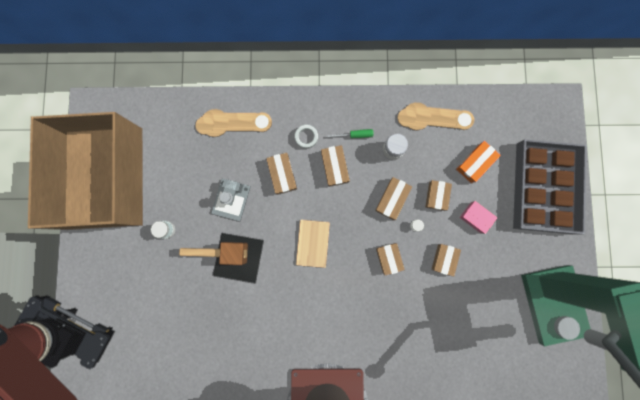

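The top view has six cartons. The large ones are at (281,173), (335,165) and (394,199), and the small ones at (440,195), (390,259) and (447,260). The pink box at (480,217) and the orange one at (480,162) are decoys. The board is at (313,244), the punch at (231,197), and the mallet on its mat at (235,255).

```bash
cat > h.py <<'E'
from bench import manip
import cv2, numpy as np
from scipy.optimize import minimize
from scipy.spatial.transform import Rotation as R
def cam(n, st=None):
    c=manip.calibration(n)
    if n!="wrist": return c["intrinsics"],R.from_rotvec(c["attitude"]).as_matrix(),np.array(c["eye"])
    st=st or manip.read_state(); T=c["T_tool_cam"]; Rt=R.from_rotvec(st["tool_rot"]).as_matrix()
    return c["intrinsics"],Rt@T[:3,:3],Rt@T[:3,3]+st["ee_pos"]
def proj(C,P):
    K,A,e=C; q=(np.atleast_2d(P)-e)@A; q=q*[1,-1,-1]; u=q@K.T; return u[:,:2]/u[:,2:]
def back(C,uv,z):
    K,A,e=C; d=np.linalg.inv(K)@[uv[0],uv[1],1]; d=A@(d*[1,-1,-1]); return e+d*(z-e[2])/d[2]
def box(p,L,W,H,z0):
    c,s=np.cos(p[2]),np.sin(p[2])
    return np.array([[p[0]+c*a*L/2-s*b*W/2,p[1]+s*a*L/2+c*b*W/2,z] for a in(-1,1) for b in(-1,1) for z in(z0,z0+H)])
def mask(img,S=4):
    b=cv2.resize(img,None,fx=S,fy=S,interpolation=cv2.INTER_CUBIC); h=cv2.cvtColor(b,cv2.COLOR_BGR2HSV)
    m=((h[...,1]>75)|(h[...,2]>175)).astype(np.uint8)
    return cv2.morphologyEx(cv2.morphologyEx(m,cv2.MORPH_CLOSE,np.ones((9,9))),cv2.MORPH_OPEN,np.ones((7,7)))
def fit(C,m,p0,dims,z0,S=4):
    """best (x,y,yaw) and IoU of the projected box with the blob that it overlaps"""
    def poly(p): return cv2.convexHull(((proj(C,box(p,*dims,z0))+.5)*S-.5).astype(np.float32))
    n,lab=cv2.connectedComponents(m); g=np.zeros_like(m); cv2.fillConvexPoly(g,poly(p0).astype(int),1)
    ids=np.bincount(lab[(g>0)&(lab>0)],minlength=n); mm=(lab==ids.argmax()).astype(np.uint8); A=mm.sum()
    def cost(p):
        g=np.zeros_like(m); cv2.fillConvexPoly(g,np.round(poly(p)*16).astype(np.int32),1,shift=4)
        i=(g&mm).sum(); return 1-i/(A+g.sum()-i)
    best=None
    for dy in np.radians([0,45,90,135]):
        q=np.array([p0[0],p0[1],p0[2]+dy])
        r=minimize(cost,q,method="Nelder-Mead",options=dict(initial_simplex=q+np.array([[0,0,0],[.02,0,0],[0,.02,0],[0,0,.4]]),xatol=1e-4,fatol=1e-4))
        if best is None or r.fun<best.fun: best=r
    p=best.x.copy(); p[2]=(p[2]+np.pi/2)%np.pi-np.pi/2; return p,1-best.fun
LG=(.110,.064,.040); SM=(.080,.060,.034); BD=(.134,.088,.012)
SEED=dict(A=((281,173),LG),B=((335,165),LG),C=((394,199),LG),a=((440,195),SM),b=((390,259),SM),c=((447,260),SM),board=((313,244),BD))
E
cat > m1.py <<'E'
from h import *
t=cv2.imread("pics/top0.png"); s=cv2.imread("pics/scene0.png"); Ct,Cs=cam("top"),cam("scene"); mt,ms=mask(t),mask(s)
for k,(uv,d) in SEED.items():
    p0=np.r_[back(Ct,uv,d[2])[:2],0]; p,i=fit(Ct,mt,p0,d,0); q,j=fit(Cs,ms,p,d,0)
    print(k,np.round(p[:2]*1e3,1),round(np.degrees(p[2]),1),round(i,3),"| scene",np.round(q[:2]*1e3,1),round(np.degrees(q[2]),1),round(j,3))
for n,uv,z in(("punch",(231,185),.082),("mallet",(232,253),.074),("handle end",(181,253),.05),("mat",(239,258),.004)): print(n,back(Ct,uv,z)[:2].round(3))
cv2.imwrite("pics/crop1.png",cv2.resize(t[140:290,250:510],None,fx=3,fy=3,interpolation=cv2.INTER_CUBIC))
cv2.imwrite("pics/crop2.png",cv2.resize(t[165:295,140:290],None,fx=4.5,fy=4.5,interpolation=cv2.INTER_CUBIC))
E
python3 m1.py
```

```text
A [670.5 133.8] 15.5 0.908 | scene [665.8 133.8] 14.4 0.865
B [692.1 -24.8] 10.8 0.908 | scene [689.2 -26.7] 9.6 0.872
C [ 592.2 -198.8] -29.4 0.895 | scene [ 588.9 -197.8] -26.0 0.897
a [ 600.9 -332.3] -7.9 0.865 | scene [ 598.8 -333. ] -9.6 0.877
b [ 412.3 -184.3] 14.7 0.885 | scene [ 413.6 -184.8] 11.2 0.802
c [ 410.9 -345.5] -15.9 0.874 | scene [ 409.4 -347.8] -13.4 0.859
board [460.1  40.3] -5.5 0.983 | scene [457.9  42.4] -6.6 0.912
punch [0.625 0.268]
mallet [0.434 0.263]
handle end [0.434 0.415]
mat [0.417 0.259]
```

View pics/crop1.png

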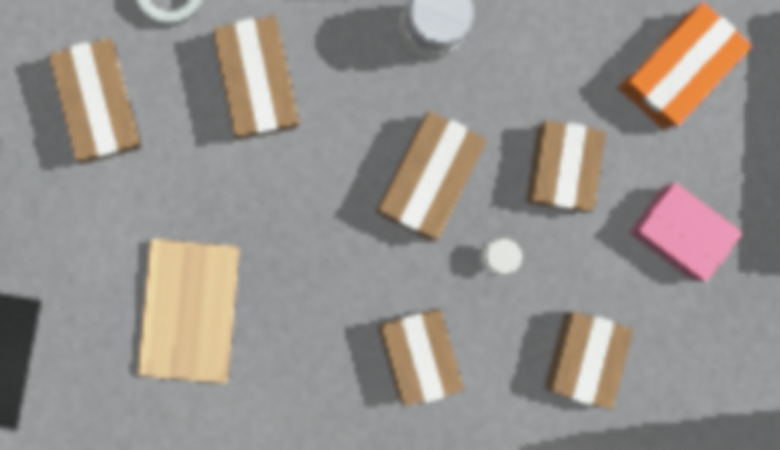

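View pics/crop2.png

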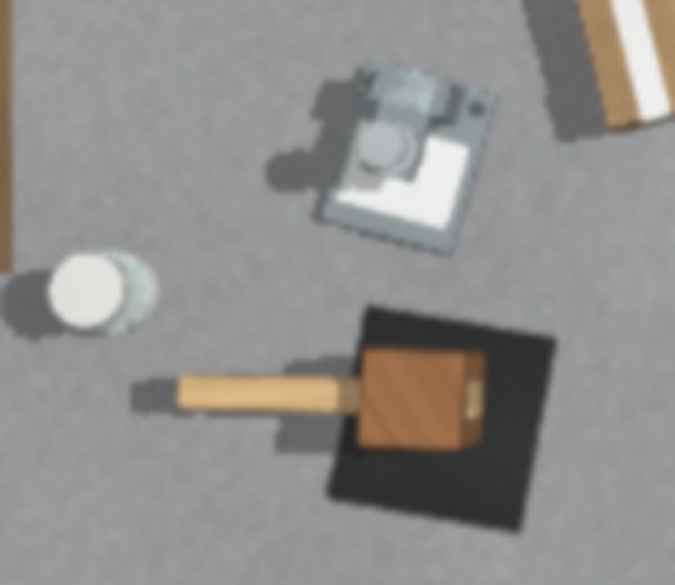

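The crops confirm six brown taped cartons. The pink and orange boxes are clearly different, and the mallet handle points to +y. I'll go above the board first and refine with the wrist camera.

Request:
{"name": "send_rows", "arguments": {
  "commands": [
    [[0.36,-1,0],[0,0,0.184],1],
    [[0.36,-1,0],[0,0,0.184],1],
    [[0.36,-1,0],[0,0,0.184],1],
    [[0.36,-1,0],[0,0,0.184],1],
    [[0.36,-1,0],[0,0,0.184],1],
    [[0.36,-1,0],[0,0,0.184],1],
    [[0.36,-1,0],[0,0,0.184],1],
    [[0.36,-1,0],[0,0,0.184],1],
    [[0.36,-1,0],[0,0,0.184],1],
    [[0.36,-1,0],[0,0,0.184],1],
    [[0.36,-1,0],[0,0,0.184],1],
    [[0.36,-1,0],[0,0,0.184],1],
    [[0.36,-1,0],[0,0,0.184],1],
    [[0.36,-1,0],[0,0,0.184],1],
    [[0.36,-1,0],[0,0,0.184],1],
    [[0.36,-1,0],[0,0,0.184],1],
    [[0.36,-1,0],[0,0,0.184],1],
    [[0.36,-1,0],[0,0,0.184],1],
    [[0.36,-1,0],[0,0,0.184],1],
    [[0.36,-1,0],[0,0,0.184],1]
  ]
}}

```text
time_s: 2.6
ee_pos: [0.4606, 0.0576, 0.2332]
tool_rot: [-0.153, -3.137, -0.0]
wrist_force: [-0.2, 0.4, 0.3]
gripper_width: 0.0872
grasp_force: 0.0
```

Request:
{"name": "send_rows", "arguments": {
  "commands": [
    [[0,-0.7,0],[0,0,0],1],
    [[0,0,0],[0,0,0],1],
    [[0,0,0],[0,0,0],1]
  ]
}}

```text
time_s: 2.98
ee_pos: [0.4605, 0.0414, 0.2333]
tool_rot: [-0.154, -3.137, -0.001]
wrist_force: [0.1, -0.7, -0.7]
gripper_width: 0.0874
grasp_force: 0.0
```

```bash
cat >> h.py <<'E'
def phi(st): x=R.from_rotvec(st["tool_rot"]).as_matrix()[:,0]; return np.degrees(np.arctan2(x[1],x[0]))%360
def show(st=None):
    st=st or manip.read_state(); Rm=R.from_rotvec(st["tool_rot"]).as_matrix()
    print("t",round(st["time_s"],2),"tcp",(st["ee_pos"]*1e3).round(1),"phi",round(phi(st),2),"tilt",(Rm[:2,2]).round(3),"F",st["wrist_force"].round(1),"w",round(st["gripper_width"]*1e3,1),"g",round(float(st["grasp_force"]),1)); return st
def to(x,y,z=None,ph=None,st=None):
    "remaining move in units of rows (25 mm, 0.1 rad)"
    st=st or manip.read_state(); d=np.array([x,y,st["ee_pos"][2] if z is None else z])-st["ee_pos"]
    w=0 if ph is None else np.radians((ph-phi(st)+180)%360-180)
    print("units",(d/.025).round(2),"turn",round(w/.1,2))
def wrist(name=None):
    st=show(); im=manip.grab_frame("wrist"); C=cam("wrist",st)
    if name: cv2.imwrite(f"pics/{name}.png",im)
    return st,im,C
E
python3 - <<'E'
from h import *
st,im,C=wrist("w1")
p,i=fit(C,mask(im),[.460,.040,-.1],BD,0); print(p,np.degrees(p[2]),i)
im=cv2.polylines(im,[cv2.convexHull(proj(C,box(p,*BD,0)).astype(np.float32)).astype(int)],True,(0,0,255),1)
for z in(.012,): print(proj(C,box([.460,.040,-.1],*BD,0)).round(0).tolist())
cv2.imwrite("pics/w1o.png",im)
E
```

```text
t 2.98 tcp [460.5  41.4 233.3] phi 174.39 tilt [-0.  0.] F [ 0.1 -0.7 -0.7] w 87.4 g 0.0
[0.38181446 0.02079477 0.49088536] 28.125659181346517 0.17211029300704328
[[285.0, 120.0], [284.0, 120.0], [353.0, 120.0], [354.0, 120.0], [289.0, 216.0], [288.0, 219.0], [350.0, 216.0], [350.0, 219.0]]
```

View pics/w1o.png

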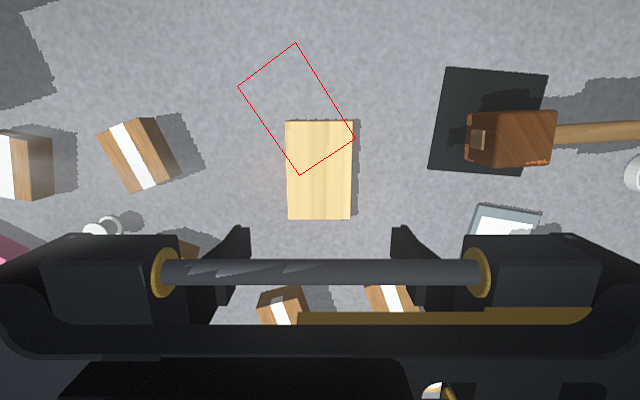

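The wrist view shows the board corners at (285,121), (354,121), (288,219) and (351,219). That is within a pixel of the prediction, so the calibration holds. I'll fix the mask and get the first approach.

```bash
sed -i 's/    m=((h\[...,1\]>75)|(h\[...,2\]>175)).astype(np.uint8)/    v=np.median(h[...,2][:h.shape[0]\/\/2]); m=((h[...,1]>70)|(h[...,2]>min(240,1.4*v))).astype(np.uint8)/' h.py
python3 - <<'E'
from h import *
st=show(); C=cam("wrist",st); im=cv2.imread("pics/w1.png")
p,i=fit(C,mask(im),[.460,.040,-.1],BD,0); print(p,np.degrees(p[2]),i)
for k,(x,y,f) in dict(A=(.668,.134,195),B=(.691,-.026,190.2),C=(.590,-.198,152.5)).items(): print(k);to(x,y,None,f,st)
E
```

```text
t 3.02 tcp [460.5  41.6 233.4] phi 174.42 tilt [-0.  0.] F [-0.4  0.2 -0.5] w 86.9 g 0.0
[ 0.46030568  0.03968596 -0.09861988] -5.650503063339432 0.9821353829762947
A
units [8.3 3.7 0. ] turn 3.59
B
units [ 9.22 -2.7   0.  ] turn 2.75
C
units [ 5.18 -9.58  0.  ] turn -3.83
```

Request:
{"name": "send_rows", "arguments": {
  "commands": [
    [[0.92,0.41,0],[0,0,0.4],1],
    [[0.92,0.41,0],[0,0,0.4],1],
    [[0.92,0.41,0],[0,0,0.4],1],
    [[0.92,0.41,0],[0,0,0.4],1],
    [[0.92,0.41,0],[0,0,0.4],1],
    [[0.92,0.41,0],[0,0,0.4],1],
    [[0.92,0.41,0],[0,0,0.4],1],
    [[0.92,0.41,0],[0,0,0.4],1],
    [[0.92,0.41,0],[0,0,0.4],1],
    [[0,0,0],[0,0,0],1],
    [[0,0,0],[0,0,0],1]
  ]
}}

```text
time_s: 4.4
ee_pos: [0.6669, 0.1336, 0.2331]
tool_rot: [0.411, -3.113, 0.0]
wrist_force: [0.3, 0.5, 0.5]
gripper_width: 0.0871
grasp_force: 0.0
```

```bash
cat > look.py <<'E'
import sys
from h import *
k,x,y,yaw=sys.argv[1],*map(float,sys.argv[2:5]); d=LG if k.isupper() else SM
st,im,C=wrist("w_"+k); p,i=fit(C,mask(im),[x,y,np.radians(yaw)],d,0); print(p[:2].round(4),round(np.degrees(p[2]),2),"IoU",round(i,3))
cv2.polylines(im,[cv2.convexHull(proj(C,box(p,*d,0)).astype(np.float32)).astype(int)],True,(0,0,255),1); cv2.imwrite(f"pics/o_{k}.png",im[:260])
to(p[0],p[1],.017 if k.isupper() else .014,180+np.degrees(p[2]),st)
E
python3 look.py A .668 .134 15
```

```text
t 4.4 tcp [666.9 133.6 233.1] phi 195.03 tilt [-0.001 -0.   ] F [0.3 0.5 0.5] w 87.1 g 0.0
[0.6686 0.1313] 14.98 IoU 0.969
units [ 0.07 -0.09 -8.64] turn -0.01
```

View pics/o_A.png

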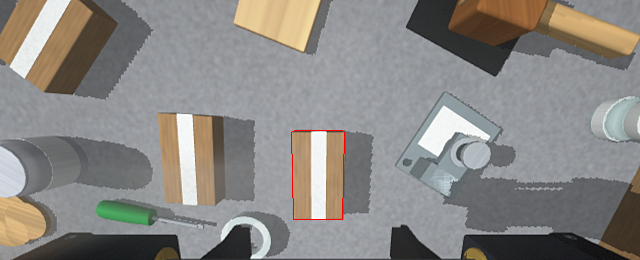

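Request:
{"name": "send_rows", "arguments": {
  "commands": [
    [[0.07,-0.09,-1],[0,0,0],1],
    [[0,0,-1],[0,0,0],1],
    [[0,0,-1],[0,0,0],1],
    [[0,0,-1],[0,0,0],1],
    [[0,0,-1],[0,0,0],1],
    [[0,0,-1],[0,0,0],1],
    [[0,0,-1],[0,0,0],1],
    [[0,0,-1],[0,0,0],1],
    [[0,0,-0.6],[0,0,0],1],
    [[0,0,0],[0,0,0],1],
    [[0,0,0],[0,0,0],0],
    [[0,0,0],[0,0,0],0],
    [[0,0,0],[0,0,0],0],
    [[0,0,0],[0,0,0],0],
    [[0,0,0],[0,0,0],0]
  ],
  "newtons": 35
}}

```text
time_s: 6.32
ee_pos: [0.67, 0.1312, 0.0195]
tool_rot: [-0.411, 3.113, 0.0]
wrist_force: [-0.5, 0.3, 5.6]
gripper_width: 0.0638
grasp_force: 35.0
```

Request:
{"name": "send_rows", "arguments": {
  "commands": [
    [[0,0,0.8],[0,0,0],0],
    [[0,0,1],[0,0,0],0],
    [[0,0,1],[0,0,0],0],
    [[-0.83,-0.36,0],[0,0,-0.36],0],
    [[-0.83,-0.37,0],[0,0,-0.36],0],
    [[-0.83,-0.37,0],[0,0,-0.36],0],
    [[-0.83,-0.37,0],[0,0,-0.36],0],
    [[-0.83,-0.37,0],[0,0,-0.36],0],
    [[-0.83,-0.37,0],[0,0,-0.36],0],
    [[-0.83,-0.37,0],[0,0,-0.36],0],
    [[-0.83,-0.37,0],[0,0,-0.36],0],
    [[-0.83,-0.37,0],[0,0,-0.36],0],
    [[-0.83,-0.37,0],[0,0,-0.36],0],
    [[0,0,0],[0,0,0],0],
    [[0,0,0],[0,0,0],0]
  ]
}}

```text
time_s: 8.2
ee_pos: [0.4629, 0.0387, 0.0893]
tool_rot: [0.153, 3.136, 0.0]
wrist_force: [0.2, 0.5, -2.5]
gripper_width: 0.0639
grasp_force: 35.0
```

Run:
```python
from h import *
st,im,C=wrist("p_A"); to(.4603,.0397,.029,174.35,st)
```

```text
t 8.2 tcp [462.9  38.7  89.3] phi 174.42 tilt [ 0.002 -0.   ] F [ 0.2  0.5 -2.5] w 63.9 g 35.0
units [-0.11  0.04 -2.41] turn -0.01
```

View pics/p_A.png

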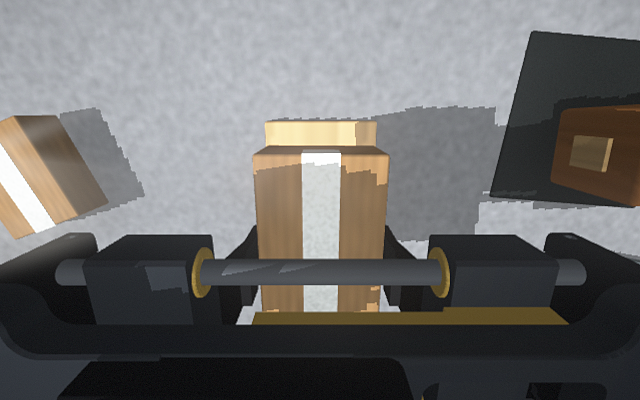

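Request:
{"name": "send_rows", "arguments": {
  "commands": [
    [[-0.05,0.04,-0.8],[0,0,0],0],
    [[0,0,-0.8],[0,0,0],0],
    [[0,0,-0.5],[0,0,0],0],
    [[0,0,-0.21],[0,0,0],0],
    [[0,0,0],[0,0,0],0],
    [[0,0,0],[0,0,0],0]
  ]
}}

```text
time_s: 9.0
ee_pos: [0.4615, 0.0397, 0.0315]
tool_rot: [0.153, 3.137, 0.0]
wrist_force: [-1.1, 0.5, 2.3]
gripper_width: 0.0636
grasp_force: 35.0
```

Request:
{"name": "send_rows", "arguments": {
  "commands": [
    [[0,0,0],[0,0,0],1],
    [[0,0,0],[0,0,0],1],
    [[0,0,0],[0,0,0],1],
    [[0,0,0.6],[0,0,0],1],
    [[0,0,1],[0,0,0],1],
    [[0,0,1],[0,0,0],1],
    [[0,0,1],[0,0,0],1],
    [[0,0,1],[0,0,0],1],
    [[0,0,1],[0,0,0],1],
    [[0,0,1],[0,0,0],1],
    [[0,0,1],[0,0,0],1],
    [[0,0,0.5],[0,0,0],1],
    [[0,0,0],[0,0,0],1],
    [[0,0,0],[0,0,0],1]
  ]
}}

```text
time_s: 10.75
ee_pos: [0.4601, 0.0397, 0.2323]
tool_rot: [-0.154, -3.136, -0.0]
wrist_force: [-0.3, -1.1, -0.3]
gripper_width: 0.0873
grasp_force: 0.0
```

```bash
cat > chk.py <<'E'
import sys
from h import *
k,z0=sys.argv[1],float(sys.argv[2]); d=LG if k.isupper() else SM
st,im,C=wrist("s_"+k)
h=cv2.cvtColor(cv2.resize(im,None,fx=4,fy=4,interpolation=cv2.INTER_CUBIC),cv2.COLOR_BGR2GRAY).astype(float)
h=cv2.GaussianBlur(h,(0,0),3); gx,gy=cv2.Sobel(h,cv2.CV_64F,1,0),cv2.Sobel(h,cv2.CV_64F,0,1); G=np.hypot(gx,gy)
def cost(p):   # mean gradient along the projected edges of the top face
    c=box(p,*d,z0)[[1,3,7,5]]; pts=np.vstack([c[i]+(c[(i+1)%4]-c[i])*np.linspace(.05,.95,60)[:,None] for i in range(4)])
    u=(proj(C,pts)+.5)*4-.5; ok=(u[:,1]<225*4)&(u[:,1]>0)
    return -cv2.remap(G.astype(np.float32),u[ok,0].astype(np.float32),u[ok,1].astype(np.float32),cv2.INTER_LINEAR).mean()
b=np.array([.4603,.0397,np.radians(-5.65)]); best=None
for dx in(-.006,0,.006):
  for dy in(-.006,0,.006):
    for da in(-.05,0,.05):
      q=b+[dx,dy,da]; r=minimize(cost,q,method="Nelder-Mead",options=dict(initial_simplex=q+np.array([[0,0,0],[.003,0,0],[0,.003,0],[0,0,.03]]),xatol=1e-5))
      if best is None or r.fun<best.fun: best=r
p=best.x; c,s=np.cos(b[2]),np.sin(b[2]); e=p[:2]-b[:2]
print("score",-best.fun,"at board pose",-cost(b),"err board x,y mm",np.round([1e3*(c*e[0]+s*e[1]),1e3*(-s*e[0]+c*e[1])],1),"deg",round(np.degrees(p[2]-b[2]),2))
cv2.polylines(im,[np.round(proj(C,box(p,*d,z0)[[1,3,7,5]])).astype(int)],True,(0,0,255),1); cv2.imwrite(f"pics/so_{k}.png",im[:260])
E
python3 chk.py A .012; python3 -c "
from h import *
to(.691,-.026,None,190.2)"
```

```text
t 10.75 tcp [460.1  39.7 232.3] phi 174.4 tilt [-0.002  0.   ] F [-0.3 -1.1 -0.3] w 87.3 g 0.0
score 45.185482025146484 at board pose 33.783546 err board x,y mm [-1.1  0.8] deg -0.24
units [ 9.24 -2.63  0.  ] turn 2.76
```

View pics/so_A.png

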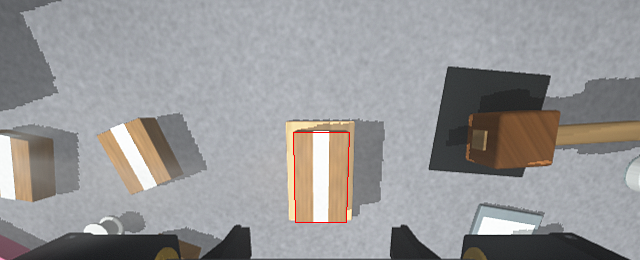

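Carton A is within about 1 mm of centre. B is next.

Request:
{"name": "send_rows", "arguments": {
  "commands": [
    [[0.924,-0.263,0],[0,0,0.276],1],
    [[0.924,-0.263,0],[0,0,0.276],1],
    [[0.924,-0.263,0],[0,0,0.276],1],
    [[0.924,-0.263,0],[0,0,0.276],1],
    [[0.924,-0.263,0],[0,0,0.276],1],
    [[0.924,-0.263,0],[0,0,0.276],1],
    [[0.924,-0.263,0],[0,0,0.276],1],
    [[0.924,-0.263,0],[0,0,0.276],1],
    [[0.924,-0.263,0],[0,0,0.276],1],
    [[0.924,-0.263,0],[0,0,0.276],1],
    [[0,0,0],[0,0,0],1],
    [[0,0,0],[0,0,0],1]
  ]
}}

```text
time_s: 12.3
ee_pos: [0.6907, -0.0258, 0.232]
tool_rot: [0.279, -3.127, -0.001]
wrist_force: [0.7, -0.4, -0.4]
gripper_width: 0.0869
grasp_force: 0.0
```

```bash
python3 look.py B .691 -.026 10.2
```

```text
t 12.3 tcp [690.7 -25.8 232. ] phi 190.19 tilt [-0.002  0.   ] F [ 0.7 -0.4 -0.4] w 86.9 g 0.0
[ 0.6905 -0.0278] 11.46 IoU 0.973
units [-0.01 -0.08 -8.6 ] turn 0.22
```

Request:
{"name": "send_rows", "arguments": {
  "commands": [
    [[-0.03,-0.08,-1],[0,0,0.22],1],
    [[0,0,-1],[0,0,0],1],
    [[0,0,-1],[0,0,0],1],
    [[0,0,-1],[0,0,0],1],
    [[0,0,-1],[0,0,0],1],
    [[0,0,-1],[0,0,0],1],
    [[0,0,-1],[0,0,0],1],
    [[0,0,-1],[0,0,0],1],
    [[-0.03,0,-0.6],[0,0,0],1],
    [[0,0,0],[0,0,0],1],
    [[0,0,0],[0,0,0],0],
    [[0,0,0],[0,0,0],0],
    [[0,0,0],[0,0,0],0],
    [[0,0,0],[0,0,0],0],
    [[0,0,0],[0,0,0],0]
  ],
  "newtons": 35
}}

```text
time_s: 14.22
ee_pos: [0.6908, -0.0281, 0.0193]
tool_rot: [-0.314, 3.125, -0.0]
wrist_force: [-1.9, 1.8, 6.3]
gripper_width: 0.0634
grasp_force: 35.0
```

Request:
{"name": "send_rows", "arguments": {
  "commands": [
    [[0,0,0.8],[0,0,0],0],
    [[0,0,1],[0,0,0],0],
    [[0,0,1],[0,0,0],0],
    [[0,0,1],[0,0,0],0],
    [[0,0,0.7],[0,0,0],0],
    [[-0.92,0.27,0],[0,0,-0.3],0],
    [[-0.92,0.27,0],[0,0,-0.3],0],
    [[-0.92,0.27,0],[0,0,-0.3],0],
    [[-0.92,0.27,0],[0,0,-0.3],0],
    [[-0.92,0.27,0],[0,0,-0.3],0],
    [[-0.92,0.27,0],[0,0,-0.3],0],
    [[-0.92,0.27,0],[0,0,-0.3],0],
    [[-0.92,0.27,0],[0,0,-0.3],0],
    [[-0.92,0.27,0],[0,0,-0.3],0],
    [[-0.92,0.27,0],[0,0,-0.3],0],
    [[0,0,0],[0,0,0],0],
    [[0,0,0],[0,0,0],0]
  ]
}}

```text
time_s: 16.35
ee_pos: [0.4608, 0.0392, 0.1313]
tool_rot: [0.156, 3.136, -0.0]
wrist_force: [1.1, 0.1, -2.0]
gripper_width: 0.0635
grasp_force: 35.0
```

Run:
```python
from h import *
st,im,C=wrist("p_B"); to(.4603,.0397,.0715,174.35,st)
```

```text
t 16.35 tcp [460.8  39.2 131.3] phi 174.31 tilt [ 0.001 -0.   ] F [ 1.1  0.1 -2. ] w 63.5 g 35.0
units [-0.02  0.02 -2.39] turn 0.01
```

Request:
{"name": "send_rows", "arguments": {
  "commands": [
    [[-0.02,0.02,-0.8],[0,0,0],0],
    [[0,0,-0.8],[0,0,0],0],
    [[0,0,-0.5],[0,0,0],0],
    [[0,0,-0.27],[0,0,0],0],
    [[0,0,0],[0,0,0],0],
    [[0,0,0],[0,0,0],0]
  ]
}}

```text
time_s: 17.15
ee_pos: [0.4603, 0.0398, 0.0719]
tool_rot: [0.157, 3.137, -0.0]
wrist_force: [0.8, -0.7, -2.1]
gripper_width: 0.0641
grasp_force: 35.0
```

Request:
{"name": "send_rows", "arguments": {
  "commands": [
    [[0,0,0],[0,0,0],1],
    [[0,0,0],[0,0,0],1],
    [[0,0,0],[0,0,0],1],
    [[0,0,0.6],[0,0,0],1],
    [[0,0,1],[0,0,0],1],
    [[0,0,1],[0,0,0],1],
    [[0,0,1],[0,0,0],1],
    [[0,0,1],[0,0,0],1],
    [[0,0,1],[0,0,0],1],
    [[0,0,1],[0,0,0],1],
    [[0,0,1],[0,0,0],1],
    [[0,0,0.5],[0,0,0],1],
    [[0,0,0],[0,0,0],1],
    [[0,0,0],[0,0,0],1]
  ]
}}

```text
time_s: 18.9
ee_pos: [0.4592, 0.0399, 0.2731]
tool_rot: [-0.157, -3.136, -0.0]
wrist_force: [0.1, 1.0, -0.3]
gripper_width: 0.0872
grasp_force: 0.0
```

```bash
python3 chk.py B .052; python3 -c "
from h import *
to(.590,-.198,.232,152.5)"
```

```text
t 18.9 tcp [459.2  39.9 273.1] phi 174.28 tilt [-0.002  0.   ] F [ 0.1  1.  -0.3] w 87.2 g 0.0
score 44.18696975708008 at board pose 31.603264 err board x,y mm [-1.6  0.6] deg -0.39
units [ 5.24 -9.52 -1.63] turn -3.8
```

Request:
{"name": "send_rows", "arguments": {
  "commands": [
    [[0.524,-0.952,0],[0,0,-0.38],1],
    [[0.524,-0.952,0],[0,0,-0.38],1],
    [[0.524,-0.952,-0.2],[0,0,-0.38],1],
    [[0.524,-0.952,-0.2],[0,0,-0.38],1],
    [[0.524,-0.952,-0.2],[0,0,-0.38],1],
    [[0.524,-0.952,-0.2],[0,0,-0.38],1],
    [[0.524,-0.952,-0.2],[0,0,-0.38],1],
    [[0.524,-0.952,-0.2],[0,0,-0.38],1],
    [[0.524,-0.952,-0.2],[0,0,-0.38],1],
    [[0.524,-0.952,-0.2],[0,0,-0.38],1],
    [[0,0,0],[0,0,0],1],
    [[0,0,0],[0,0,0],1]
  ]
}}

```text
time_s: 20.45
ee_pos: [0.5901, -0.1975, 0.233]
tool_rot: [-0.745, -3.05, -0.001]
wrist_force: [-0.7, -0.0, 0.1]
gripper_width: 0.0872
grasp_force: 0.0
```

```bash
python3 look.py C .590 -.198 -27.5
```

```text
t 20.45 tcp [ 590.1 -197.5  233. ] phi 152.53 tilt [-0.002  0.001] F [-0.7 -0.   0.1] w 87.2 g 0.0
[ 0.5913 -0.2005] -27.55 IoU 0.968
units [ 0.05 -0.12 -8.64] turn -0.01
```

Request:
{"name": "send_rows", "arguments": {
  "commands": [
    [[0.0,-0.12,-1],[0,0,0],1],
    [[0,0,-1],[0,0,0],1],
    [[0,0,-1],[0,0,0],1],
    [[0,0,-1],[0,0,0],1],
    [[0,0,-1],[0,0,0],1],
    [[0,0,-1],[0,0,0],1],
    [[0,0,-1],[0,0,0],1],
    [[0,0,-1],[0,0,0],1],
    [[0,0,-0.63],[0,0,0],1],
    [[0,0,0],[0,0,0],1],
    [[0,0,0],[0,0,0],0],
    [[0,0,0],[0,0,0],0],
    [[0,0,0],[0,0,0],0],
    [[0,0,0],[0,0,0],0],
    [[0,0,0],[0,0,0],0]
  ],
  "newtons": 35
}}

```text
time_s: 22.38
ee_pos: [0.5913, -0.2013, 0.0191]
tool_rot: [0.746, 3.05, -0.0]
wrist_force: [-1.4, -0.6, 5.4]
gripper_width: 0.0638
grasp_force: 35.0
```

Request:
{"name": "send_rows", "arguments": {
  "commands": [
    [[0,0,0.8],[0,0,0],0],
    [[0,0,1],[0,0,0],0],
    [[0,0,1],[0,0,0],0],
    [[0,0,1],[0,0,0],0],
    [[0,0,1],[0,0,0],0],
    [[0,0,1],[0,0,0],0],
    [[0,0,0.3],[0,0,0],0],
    [[-0.524,0.961,0],[0,0,0.382],0],
    [[-0.524,0.961,0],[0,0,0.382],0],
    [[-0.524,0.961,0],[0,0,0.382],0],
    [[-0.524,0.961,0],[0,0,0.382],0],
    [[-0.524,0.961,0],[0,0,0.382],0],
    [[-0.524,0.961,0],[0,0,0.382],0],
    [[-0.524,0.961,0],[0,0,0.382],0],
    [[-0.524,0.961,0],[0,0,0.382],0],
    [[-0.524,0.961,0],[0,0,0.382],0],
    [[-0.524,0.961,0],[0,0,0.382],0],
    [[0,0,0],[0,0,0],0],
    [[0,0,0],[0,0,0],0]
  ]
}}

```text
time_s: 24.75
ee_pos: [0.4597, 0.0389, 0.1706]
tool_rot: [-0.154, -3.138, 0.001]
wrist_force: [0.6, -0.2, -1.4]
gripper_width: 0.064
grasp_force: 35.0
```

Run:
```python
from h import *
st,im,C=wrist("p_C"); to(.4603,.0397,.1115,174.35,st)
```

```text
t 24.75 tcp [459.7  38.9 170.6] phi 174.39 tilt [-0. -0.] F [ 0.6 -0.2 -1.4] w 64.0 g 35.0
units [ 0.02  0.03 -2.36] turn -0.01
```

Request:
{"name": "send_rows", "arguments": {
  "commands": [
    [[0.03,0.02,-0.8],[0,0,0],0],
    [[0,0,-0.8],[0,0,0],0],
    [[0,0,-0.5],[0,0,0],0],
    [[0,0,-0.26],[0,0,0],0],
    [[0,0,0],[0,0,0],0],
    [[0,0,0],[0,0,0],0]
  ]
}}

```text
time_s: 25.55
ee_pos: [0.4609, 0.0395, 0.1122]
tool_rot: [0.154, 3.137, -0.0]
wrist_force: [0.1, -0.1, -3.1]
gripper_width: 0.0639
grasp_force: 35.0
```

Request:
{"name": "send_rows", "arguments": {
  "commands": [
    [[0,0,0],[0,0,0],1],
    [[0,0,0],[0,0,0],1],
    [[0,0,0],[0,0,0],1],
    [[0,0,0.6],[0,0,0],1],
    [[0,0,1],[0,0,0],1],
    [[0,0,1],[0,0,0],1],
    [[0,0,1],[0,0,0],1],
    [[0,0,1],[0,0,0],1],
    [[0,0,1],[0,0,0],1],
    [[0,0,1],[0,0,0],1],
    [[0,0,1],[0,0,0],1],
    [[0,0,0.5],[0,0,0],1],
    [[0,0,0],[0,0,0],1],
    [[0,0,0],[0,0,0],1]
  ]
}}

```text
time_s: 27.3
ee_pos: [0.46, 0.0397, 0.3133]
tool_rot: [-0.153, -3.136, -0.0]
wrist_force: [0.2, -0.7, -0.4]
gripper_width: 0.087
grasp_force: 0.0
```

```bash
python3 chk.py C .092; python3 -c "
from h import *
to(.600,-.3325,.232,171)
to(.413,-.1845,.232,193)"
```

```text
t 27.3 tcp [460.   39.7 313.3] phi 174.4 tilt [-0.002  0.   ] F [ 0.2 -0.7 -0.4] w 87.0 g 0.0
score 39.68495559692383 at board pose 31.49508 err board x,y mm [-1.1 -0.9] deg -0.44
units [  5.6  -14.89  -3.24] turn -0.59
units [-1.88 -8.97 -3.24] turn 3.25
```

View pics/so_C.png

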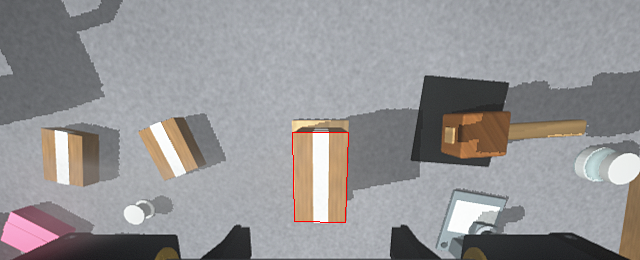

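Request:
{"name": "send_rows", "arguments": {
  "commands": [
    [[-0.188,-0.897,0],[0,0,0.325],1],
    [[-0.188,-0.897,0],[0,0,0.325],1],
    [[-0.188,-0.897,-0.405],[0,0,0.325],1],
    [[-0.188,-0.897,-0.405],[0,0,0.325],1],
    [[-0.188,-0.897,-0.405],[0,0,0.325],1],
    [[-0.188,-0.897,-0.405],[0,0,0.325],1],
    [[-0.188,-0.897,-0.405],[0,0,0.325],1],
    [[-0.188,-0.897,-0.405],[0,0,0.325],1],
    [[-0.188,-0.897,-0.405],[0,0,0.325],1],
    [[-0.188,-0.897,-0.405],[0,0,0.325],1],
    [[0,0,0],[0,0,0],1],
    [[0,0,0],[0,0,0],1]
  ]
}}

```text
time_s: 28.85
ee_pos: [0.4133, -0.1841, 0.233]
tool_rot: [0.355, -3.121, -0.002]
wrist_force: [-0.2, 0.9, -0.1]
gripper_width: 0.0867
grasp_force: 0.0
```

```bash
python3 look.py b .413 -.1845 13
```

```text
t 28.85 tcp [ 413.3 -184.1  233. ] phi 192.97 tilt [-0.001  0.001] F [-0.2  0.9 -0.1] w 86.7 g 0.0
[ 0.4159 -0.1855] 14.45 IoU 0.946
units [ 0.1  -0.06 -8.76] turn 0.26
```

Request:
{"name": "send_rows", "arguments": {
  "commands": [
    [[0.06,-0.06,-1],[0,0,0.26],1],
    [[0,0,-1],[0,0,0],1],
    [[0,0,-1],[0,0,0],1],
    [[0,0,-1],[0,0,0],1],
    [[0,0,-1],[0,0,0],1],
    [[0,0,-1],[0,0,0],1],
    [[0,0,-1],[0,0,0],1],
    [[0,0,-1],[0,0,0],1],
    [[0,0,-0.72],[0,0,0],1],
    [[0,0,0],[0,0,0],1],
    [[0,0,0],[0,0,0],0],
    [[0,0,0],[0,0,0],0],
    [[0,0,0],[0,0,0],0],
    [[0,0,0],[0,0,0],0],
    [[0,0,0],[0,0,0],0]
  ],
  "newtons": 35
}}

```text
time_s: 30.78
ee_pos: [0.4153, -0.1862, 0.0159]
tool_rot: [-0.396, 3.116, -0.0]
wrist_force: [-0.4, 1.7, 7.2]
gripper_width: 0.0598
grasp_force: 35.0
```

Request:
{"name": "send_rows", "arguments": {
  "commands": [
    [[0,0,0.8],[0,0,0],0],
    [[0,0,1],[0,0,0],0],
    [[0,0,1],[0,0,0],0],
    [[0,0,1],[0,0,0],0],
    [[0,0,1],[0,0,0],0],
    [[0,0,1],[0,0,0],0],
    [[0,0,1],[0,0,0],0],
    [[0,0,1],[0,0,0],0],
    [[0.178,0.901,0],[0,0,-0.351],0],
    [[0.178,0.901,0],[0,0,-0.351],0],
    [[0.178,0.901,0],[0,0,-0.351],0],
    [[0.178,0.901,0],[0,0,-0.351],0],
    [[0.178,0.901,0],[0,0,-0.351],0],
    [[0.178,0.901,0],[0,0,-0.351],0],
    [[0.178,0.901,0],[0,0,-0.351],0],
    [[0.178,0.901,0],[0,0,-0.351],0],
    [[0.178,0.901,0],[0,0,-0.351],0],
    [[0.178,0.901,0],[0,0,-0.351],0]
  ]
}}

```text
time_s: 33.02
ee_pos: [0.4592, 0.0398, 0.2098]
tool_rot: [-0.156, -3.137, 0.0]
wrist_force: [-0.0, 0.1, -1.7]
gripper_width: 0.0597
grasp_force: 35.0
```

Request:
{"name": "send_rows", "arguments": {
  "commands": [
    [[0,0,0],[0,0,0],0],
    [[0,0,0],[0,0,0],0]
  ]
}}

```text
time_s: 33.28
ee_pos: [0.4591, 0.0387, 0.2099]
tool_rot: [-0.152, -3.137, 0.001]
wrist_force: [0.9, -0.4, -1.6]
gripper_width: 0.0597
grasp_force: 35.0
```

Run:
```python
from h import *
st,im,C=wrist("p_b"); to(.4603,.0397,.1485,174.35,st)
```

```text
t 33.27 tcp [459.1  38.7 209.9] phi 174.44 tilt [-0.001 -0.   ] F [ 0.9 -0.4 -1.6] w 59.7 g 35.0
units [ 0.05  0.04 -2.46] turn -0.02
```

Request:
{"name": "send_rows", "arguments": {
  "commands": [
    [[0.04,0.04,-0.8],[0,0,0],0],
    [[0,0,-0.8],[0,0,0],0],
    [[0,0,-0.5],[0,0,0],0],
    [[0,0,-0.36],[0,0,0],0],
    [[0,0,0],[0,0,0],0],
    [[0,0,0],[0,0,0],0]
  ]
}}

```text
time_s: 34.08
ee_pos: [0.4607, 0.0401, 0.1492]
tool_rot: [0.154, 3.137, -0.0]
wrist_force: [0.2, 0.1, -1.7]
gripper_width: 0.0597
grasp_force: 35.0
```

Request:
{"name": "send_rows", "arguments": {
  "commands": [
    [[0,0,0],[0,0,0],1],
    [[0,0,0],[0,0,0],1],
    [[0,0,0],[0,0,0],1],
    [[0,0,0.6],[0,0,0],1],
    [[0,0,1],[0,0,0],1],
    [[0,0,1],[0,0,0],1],
    [[0,0,1],[0,0,0],1],
    [[0,0,1],[0,0,0],1],
    [[0,0,1],[0,0,0],1],
    [[0,0,1],[0,0,0],1],
    [[0,0,1],[0,0,0],1],
    [[0,0,0.5],[0,0,0],1],
    [[0,0,0],[0,0,0],1],
    [[0,0,0],[0,0,0],1]
  ]
}}

```text
time_s: 35.83
ee_pos: [0.46, 0.0402, 0.3503]
tool_rot: [-0.154, -3.136, -0.0]
wrist_force: [-0.5, 0.3, -0.6]
gripper_width: 0.0872
grasp_force: 0.0
```

```bash
python3 chk.py b .132; python3 -c "
from h import *
to(.600,-.3325,.232,171)
to(.410,-.3465,.232,165.5)"
```

```text
t 35.83 tcp [460.   40.2 350.3] phi 174.4 tilt [-0.002  0.   ] F [-0.5  0.3 -0.6] w 87.2 g 0.0
score 37.215579986572266 at board pose 29.774202 err board x,y mm [-1.2 -0.4] deg -0.03
units [  5.6  -14.91  -4.72] turn -0.59
units [ -2.   -15.47  -4.72] turn -1.55
```

Request:
{"name": "send_rows", "arguments": {
  "commands": [
    [[-0.125,-0.967,0],[0,0,-0.097],1],
    [[-0.125,-0.967,0],[0,0,-0.097],1],
    [[-0.125,-0.967,0],[0,0,-0.097],1],
    [[-0.125,-0.967,0],[0,0,-0.097],1],
    [[-0.125,-0.967,-0.393],[0,0,-0.097],1],
    [[-0.125,-0.967,-0.393],[0,0,-0.097],1],
    [[-0.125,-0.967,-0.393],[0,0,-0.097],1],
    [[-0.125,-0.967,-0.393],[0,0,-0.097],1],
    [[-0.125,-0.967,-0.393],[0,0,-0.097],1],
    [[-0.125,-0.967,-0.393],[0,0,-0.097],1],
    [[-0.125,-0.967,-0.393],[0,0,-0.097],1],
    [[-0.125,-0.967,-0.393],[0,0,-0.097],1],
    [[-0.125,-0.967,-0.393],[0,0,-0.097],1],
    [[-0.125,-0.967,-0.393],[0,0,-0.097],1],
    [[-0.125,-0.967,-0.393],[0,0,-0.097],1],
    [[-0.125,-0.967,-0.393],[0,0,-0.097],1],
    [[0,0,0],[0,0,0],1],
    [[0,0,0],[0,0,0],1]
  ]
}}

```text
time_s: 38.12
ee_pos: [0.4104, -0.3463, 0.2331]
tool_rot: [-0.397, -3.116, -0.001]
wrist_force: [0.2, 0.3, -0.0]
gripper_width: 0.0871
grasp_force: 0.0
```

```bash
python3 look.py c .410 -.3465 -14.5
```

```text
t 38.12 tcp [ 410.4 -346.3  233.1] phi 165.49 tilt [-0.     0.001] F [ 0.2  0.3 -0. ] w 87.1 g 0.0
[ 0.413  -0.3493] -17.68 IoU 0.944
units [ 0.1  -0.12 -8.76] turn -0.55
```

Request:
{"name": "send_rows", "arguments": {
  "commands": [
    [[0.08,-0.12,-1],[0,0,-0.47],1],
    [[0,0,-1],[0,0,0],1],
    [[0,0,-1],[0,0,0],1],
    [[0,0,-1],[0,0,0],1],
    [[0,0,-1],[0,0,0],1],
    [[0,0,-1],[0,0,0],1],
    [[0,0,-1],[0,0,0],1],
    [[0,0,-1],[0,0,0],1],
    [[0,0,-0.72],[0,0,0],1],
    [[0,0,0],[0,0,0],1],
    [[0,0,0],[0,0,0],0],
    [[0,0,0],[0,0,0],0],
    [[0,0,0],[0,0,0],0],
    [[0,0,0],[0,0,0],0],
    [[0,0,0],[0,0,0],0]
  ],
  "newtons": 35
}}

```text
time_s: 40.05
ee_pos: [0.4127, -0.35, 0.016]
tool_rot: [0.469, 3.106, -0.001]
wrist_force: [-1.1, 1.3, 4.7]
gripper_width: 0.06
grasp_force: 35.0
```

Request:
{"name": "send_rows", "arguments": {
  "commands": [
    [[0,0,0.8],[0,0,0],0],
    [[0,0,1],[0,0,0],0],
    [[0,0,1],[0,0,0],0],
    [[0,0,1],[0,0,0],0],
    [[0,0,1],[0,0,0],0],
    [[0,0,1],[0,0,0],0],
    [[0,0,1],[0,0,0],0],
    [[0,0,1],[0,0,0],0],
    [[0,0,1],[0,0,0],0],
    [[0,0,0.4],[0,0,0],0]
  ]
}}

```text
time_s: 41.3
ee_pos: [0.4128, -0.3501, 0.2466]
tool_rot: [0.469, 3.105, -0.002]
wrist_force: [0.7, -0.7, -1.2]
gripper_width: 0.0597
grasp_force: 35.0
```

Request:
{"name": "send_rows", "arguments": {
  "commands": [
    [[0.118,0.9725,0],[0,0,0.125],0],
    [[0.118,0.9725,0],[0,0,0.125],0],
    [[0.118,0.9725,0],[0,0,0.125],0],
    [[0.118,0.9725,0],[0,0,0.125],0],
    [[0.118,0.9725,0],[0,0,0.125],0],
    [[0.118,0.9725,0],[0,0,0.125],0],
    [[0.118,0.9725,0],[0,0,0.125],0],
    [[0.118,0.9725,0],[0,0,0.125],0],
    [[0.118,0.9725,0],[0,0,0.125],0],
    [[0.118,0.9725,0],[0,0,0.125],0],
    [[0.118,0.9725,0],[0,0,0.125],0],
    [[0.118,0.9725,0],[0,0,0.125],0],
    [[0.118,0.9725,0],[0,0,0.125],0],
    [[0.118,0.9725,0],[0,0,0.125],0],
    [[0.118,0.9725,0],[0,0,0.125],0],
    [[0.118,0.9725,0],[0,0,0.125],0],
    [[0,0,0],[0,0,0],0],
    [[0,0,0],[0,0,0],0]
  ]
}}

```text
time_s: 43.55
ee_pos: [0.4588, 0.0397, 0.2446]
tool_rot: [-0.155, -3.136, 0.001]
wrist_force: [0.5, 0.3, -1.4]
gripper_width: 0.06
grasp_force: 35.0
```

Run:
```python
from h import *
st,im,C=wrist("p_c"); to(.4603,.0397,.1825,174.35,st)
```

```text
t 43.55 tcp [458.8  39.7 244.6] phi 174.34 tilt [-0.001 -0.   ] F [ 0.5  0.3 -1.4] w 60.0 g 35.0
units [ 0.06 -0.   -2.49] turn 0.0
```

Request:
{"name": "send_rows", "arguments": {
  "commands": [
    [[0.05,0,-0.8],[0,0,0],0],
    [[0,0,-0.8],[0,0,0],0],
    [[0,0,-0.5],[0,0,0],0],
    [[0,0,-0.38],[0,0,0],0],
    [[0,0,0],[0,0,0],0],
    [[0,0,0],[0,0,0],0]
  ]
}}

```text
time_s: 44.35
ee_pos: [0.4612, 0.0393, 0.1839]
tool_rot: [0.157, 3.137, -0.0]
wrist_force: [0.2, 0.6, 0.1]
gripper_width: 0.0595
grasp_force: 35.0
```

Request:
{"name": "send_rows", "arguments": {
  "commands": [
    [[0,0,0],[0,0,0],1],
    [[0,0,0],[0,0,0],1],
    [[0,0,0],[0,0,0],1],
    [[0,0,0.6],[0,0,0],1],
    [[0,0,1],[0,0,0],1],
    [[0,0,1],[0,0,0],1],
    [[0,0,1],[0,0,0],1],
    [[0,0,1],[0,0,0],1],
    [[0,0,1],[0,0,0],1],
    [[0,0,1],[0,0,0],1],
    [[0,0,1],[0,0,0],1],
    [[0,0,0.5],[0,0,0],1],
    [[0,0,0],[0,0,0],1],
    [[0,0,0],[0,0,0],1]
  ]
}}

```text
time_s: 46.1
ee_pos: [0.4605, 0.0394, 0.3849]
tool_rot: [-0.157, -3.136, -0.0]
wrist_force: [0.2, -0.8, 0.4]
gripper_width: 0.087
grasp_force: 0.0
```

```bash
python3 chk.py c .166; python3 -c "
from h import *
to(.600,-.3325,.232,171)"
```

```text
t 46.1 tcp [460.5  39.4 384.9] phi 174.27 tilt [-0.002  0.   ] F [ 0.2 -0.8  0.4] w 87.0 g 0.0
score 38.10531234741211 at board pose 25.927052 err board x,y mm [-1.4 -1.1] deg -0.7
units [  5.58 -14.88  -6.11] turn -0.57
```

Request:
{"name": "send_rows", "arguments": {
  "commands": [
    [[0.372,-0.992,0],[0,0,-0.038],1],
    [[0.372,-0.992,0],[0,0,-0.038],1],
    [[0.372,-0.992,0],[0,0,-0.038],1],
    [[0.372,-0.992,-0.509],[0,0,-0.038],1],
    [[0.372,-0.992,-0.509],[0,0,-0.038],1],
    [[0.372,-0.992,-0.509],[0,0,-0.038],1],
    [[0.372,-0.992,-0.509],[0,0,-0.038],1],
    [[0.372,-0.992,-0.509],[0,0,-0.038],1],
    [[0.372,-0.992,-0.509],[0,0,-0.038],1],
    [[0.372,-0.992,-0.509],[0,0,-0.038],1],
    [[0.372,-0.992,-0.509],[0,0,-0.038],1],
    [[0.372,-0.992,-0.509],[0,0,-0.038],1],
    [[0.372,-0.992,-0.509],[0,0,-0.038],1],
    [[0.372,-0.992,-0.509],[0,0,-0.038],1],
    [[0.372,-0.992,-0.509],[0,0,-0.038],1],
    [[0,0,0],[0,0,0],1],
    [[0,0,0],[0,0,0],1]
  ]
}}

```text
time_s: 48.28
ee_pos: [0.6, -0.332, 0.2325]
tool_rot: [-0.246, -3.131, -0.002]
wrist_force: [-0.3, -0.2, 0.8]
gripper_width: 0.0869
grasp_force: 0.0
```

```bash
python3 look.py a .600 -.3325 -9
```

```text
t 48.27 tcp [ 600.  -332.   232.5] phi 171.01 tilt [-0.001  0.001] F [-0.3 -0.2  0.8] w 86.9 g 0.0
[ 0.601  -0.3346] -10.5 IoU 0.949
units [ 0.04 -0.1  -8.74] turn -0.26
```

View pics/o_a.png

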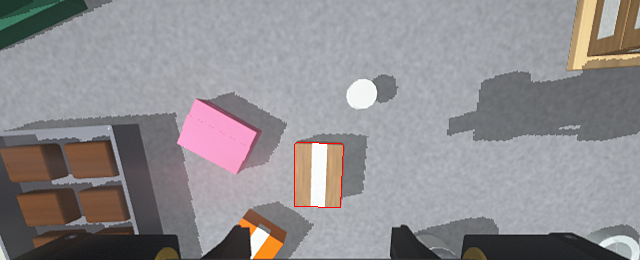

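The last carton, a at (318,174), fits well. The pink box at (217,136) and the orange one at (262,240) are clear of the fingers.

Request:
{"name": "send_rows", "arguments": {
  "commands": [
    [[0.02,-0.1,-1],[0,0,-0.26],1],
    [[0,0,-1],[0,0,0],1],
    [[0,0,-1],[0,0,0],1],
    [[0,0,-1],[0,0,0],1],
    [[0,0,-1],[0,0,0],1],
    [[0,0,-1],[0,0,0],1],
    [[0,0,-1],[0,0,0],1],
    [[0,0,-1],[0,0,0],1],
    [[-0.02,0,-0.7],[0,0,0],1],
    [[0,0,0],[0,0,0],1],
    [[0,0,0],[0,0,0],0],
    [[0,0,0],[0,0,0],0],
    [[0,0,0],[0,0,0],0],
    [[0,0,0],[0,0,0],0],
    [[0,0,0],[0,0,0],0]
  ],
  "newtons": 35
}}

```text
time_s: 50.2
ee_pos: [0.6008, -0.3353, 0.0165]
tool_rot: [0.287, 3.128, -0.001]
wrist_force: [0.2, 0.2, 3.8]
gripper_width: 0.0596
grasp_force: 35.0
```

Request:
{"name": "send_rows", "arguments": {
  "commands": [
    [[0,0,0.8],[0,0,0],0],
    [[0,0,1],[0,0,0],0],
    [[0,0,1],[0,0,0],0],
    [[0,0,1],[0,0,0],0],
    [[0,0,1],[0,0,0],0],
    [[0,0,1],[0,0,0],0],
    [[0,0,1],[0,0,0],0],
    [[0,0,1],[0,0,0],0],
    [[0,0,1],[0,0,0],0],
    [[0,0,1],[0,0,0],0],
    [[0,0,0.8],[0,0,0],0]
  ]
}}

```text
time_s: 51.58
ee_pos: [0.6004, -0.3352, 0.2829]
tool_rot: [0.287, 3.127, -0.001]
wrist_force: [0.1, -0.5, -1.1]
gripper_width: 0.0597
grasp_force: 35.0
```

Request:
{"name": "send_rows", "arguments": {
  "commands": [
    [[-0.375,0.998,0],[0,0,0.057],0],
    [[-0.375,0.998,0],[0,0,0.057],0],
    [[-0.375,0.998,0],[0,0,0.057],0],
    [[-0.375,0.998,0],[0,0,0.057],0],
    [[-0.375,0.998,0],[0,0,0.057],0],
    [[-0.375,0.998,0],[0,0,0.057],0],
    [[-0.375,0.998,0],[0,0,0.057],0],
    [[-0.375,0.998,0],[0,0,0.057],0],
    [[-0.375,0.998,0],[0,0,0.057],0],
    [[-0.375,0.998,0],[0,0,0.057],0],
    [[-0.375,0.998,0],[0,0,0.057],0],
    [[-0.375,0.998,0],[0,0,0.057],0],
    [[-0.375,0.998,0],[0,0,0.057],0],
    [[-0.375,0.998,0],[0,0,0.057],0],
    [[-0.375,0.998,0],[0,0,0.057],0],
    [[0,0,0],[0,0,0],0],
    [[0,0,0],[0,0,0],0]
  ]
}}

```text
time_s: 53.7
ee_pos: [0.4599, 0.0389, 0.281]
tool_rot: [0.152, 3.137, -0.001]
wrist_force: [0.3, -0.0, -1.3]
gripper_width: 0.0597
grasp_force: 35.0
```

Run:
```python
from h import *
st,im,C=wrist("p_a"); to(.4603,.0397,.2165,174.35,st)
```

```text
t 53.7 tcp [459.9  38.9 281. ] phi 174.44 tilt [ 0.001 -0.001] F [ 0.3 -0.  -1.3] w 59.7 g 35.0
units [ 0.02  0.03 -2.58] turn -0.02
```

Request:
{"name": "send_rows", "arguments": {
  "commands": [
    [[0.02,0.03,-0.8],[0,0,0],0],
    [[0,0,-0.8],[0,0,0],0],
    [[0,0,-0.5],[0,0,0],0],
    [[0,0,-0.45],[0,0,0],0],
    [[0,0,0],[0,0,0],0],
    [[0,0,0],[0,0,0],0]
  ]
}}

```text
time_s: 54.5
ee_pos: [0.4605, 0.0397, 0.2172]
tool_rot: [0.153, 3.137, -0.0]
wrist_force: [0.1, 0.3, -1.7]
gripper_width: 0.0599
grasp_force: 35.0
```

Request:
{"name": "send_rows", "arguments": {
  "commands": [
    [[0,0,0],[0,0,0],1],
    [[0,0,0],[0,0,0],1],
    [[0,0,0],[0,0,0],1],
    [[0,0,0.6],[0,0,0],1],
    [[0,0,1],[0,0,0],1],
    [[0,0,1],[0,0,0],1],
    [[0,0,1],[0,0,0],1],
    [[0,0,1],[0,0,0],1],
    [[0,0,1],[0,0,0],1],
    [[0,0,1],[0,0,0],1],
    [[0,0,1],[0,0,0],1],
    [[0,0,0],[0,0,0],1],
    [[0,0,0],[0,0,0],1]
  ]
}}

```text
time_s: 56.12
ee_pos: [0.4601, 0.0399, 0.4064]
tool_rot: [-0.153, -3.137, 0.0]
wrist_force: [0.4, -0.2, 0.4]
gripper_width: 0.0869
grasp_force: 0.0
```

```bash
python3 chk.py a .200
python3 - <<'E'
from h import *
t=manip.grab_frame("top"); s=manip.grab_frame("scene"); cv2.imwrite("pics/top1.png",t); cv2.imwrite("pics/scene1.png",s)
w=cv2.imread("pics/s_a.png")
a=cv2.resize(t[165:295,140:350],(420,260)); b=cv2.resize(s[70:250,220:440],(380,310)); 
out=np.zeros((570,800,3),np.uint8); out[:260,:420]=a; out[:310,420:]=b; out[310:570,:640]=w[:260]; cv2.imwrite("pics/comb1.png",out)
Ct=cam("top")
for n,uv,z in(("punch",(225.6,197.7),.082),): print(n,back(Ct,uv,z)[:2].round(4))
E
```

```text
t 56.12 tcp [460.1  39.9 406.4] phi 174.42 tilt [-0.001  0.   ] F [ 0.4 -0.2  0.4] w 86.9 g 0.0
score 37.39466857910156 at board pose 21.597479 err board x,y mm [-2.  -0.6] deg -0.54
punch [0.5887 0.2826]
```

View pics/comb1.png

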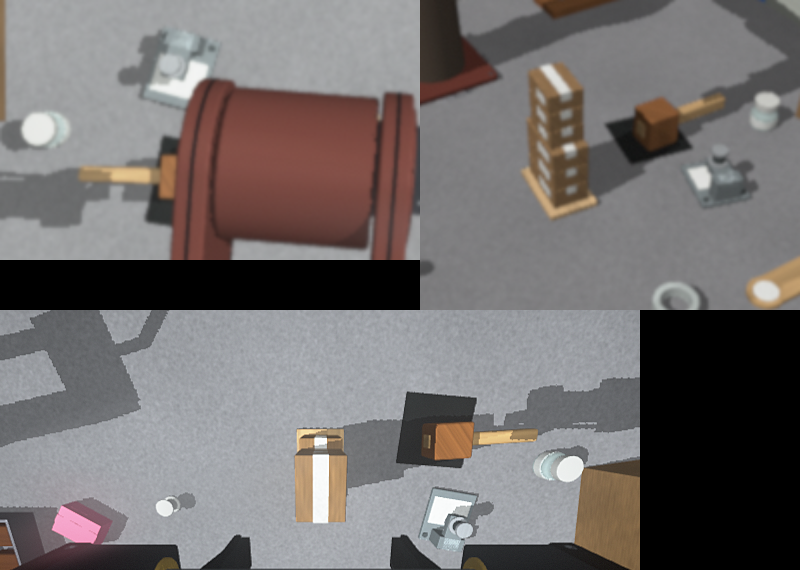

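Request:
{"name": "send_rows", "arguments": {
  "commands": [
    [[-0.07,0.73,0],[0,0,-0.98],1],
    [[-0.07,0.73,0],[0,0,-0.98],1],
    [[-0.07,0.73,0],[0,0,-0.98],1],
    [[-0.07,0.73,0],[0,0,-0.98],1],
    [[-0.07,0.73,0],[0,0,-0.98],1],
    [[-0.07,0.73,0],[0,0,-0.98],1],
    [[-0.07,0.73,0],[0,0,-0.98],1],
    [[-0.07,0.73,-0.7],[0,0,-0.98],1],
    [[-0.07,0.73,-0.7],[0,0,-0.98],1],
    [[-0.07,0.73,-0.7],[0,0,-0.98],1],
    [[-0.07,0.73,-0.7],[0,0,-0.98],1],
    [[-0.07,0.73,-0.7],[0,0,-0.98],1],
    [[-0.07,0.73,-0.7],[0,0,-0.98],1],
    [[-0.07,0.73,-0.7],[0,0,-0.98],1],
    [[-0.07,0.73,-0.7],[0,0,-0.98],1],
    [[0,0,0],[0,0,0],1],
    [[0,0,0],[0,0,0],1]
  ]
}}

```text
time_s: 58.4
ee_pos: [0.4341, 0.3132, 0.2671]
tool_rot: [2.216, 2.227, -0.001]
wrist_force: [0.2, 0.4, 0.5]
gripper_width: 0.0868
grasp_force: 0.0
```

Run:
```python
from h import *
st,im,C=wrist("m1")
cv2.imwrite("pics/m1s.png",cv2.resize(im[:260],None,fx=1.25,fy=1.25))
p0=np.array([.434,.263,-np.pi/2]); u=proj(C,box(p0,.064,.060,.070,.004)); print(u.round(0).tolist())
```

```text
t 58.4 tcp [434.1 313.2 267.1] phi 90.3 tilt [-0. -0.] F [0.2 0.4 0.5] w 86.8 g 0.0
[[300.0, 179.0], [296.0, 192.0], [340.0, 179.0], [344.0, 192.0], [300.0, 219.0], [297.0, 238.0], [339.0, 220.0], [342.0, 238.0]]
```

View pics/m1s.png

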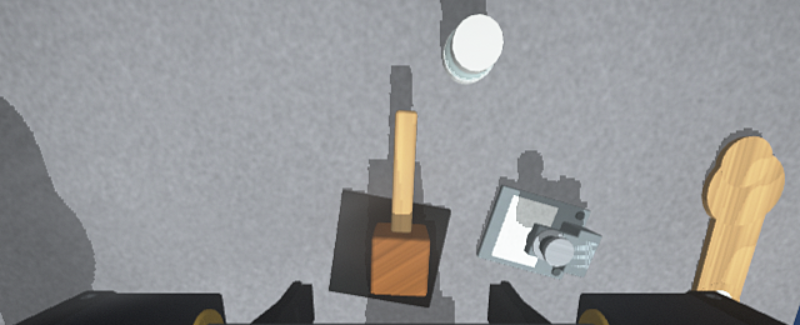

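```bash
cat > mal.py <<'E'
import sys
from h import *
def mallet(C,im,p0,z0=.004,rows=(0,228)):
    m=mask(im); m[rows[1]*4:]=0; m[:rows[0]*4]=0
    def hulls(p):
        c,s=np.cos(p[2]),np.sin(p[2]); o=-.093
        return [cv2.convexHull(np.round(((proj(C,b)+.5)*4-.5)*16).astype(np.int32)) for b in
          (box(p,.064,.060,.070,z0),box([p[0]+c*o,p[1]+s*o,p[2]],.122,.022,.026,z0+.022))]
    def ren(p):
        g=np.zeros_like(m)
        for h in hulls(p): cv2.fillConvexPoly(g,h,1,shift=4)
        g[rows[1]*4:]=0; return g
    n,lab=cv2.connectedComponents(m); ids=np.bincount(lab[(ren(p0)>0)&(lab>0)],minlength=n); mm=(lab==ids.argmax()).astype(np.uint8)
    def cost(p): g=ren(p); i=(g&mm).sum(); return 1-i/(mm.sum()+g.sum()-i)
    q=np.array(p0)
    for s in(.015,.006):
        r=minimize(cost,q,method="Nelder-Mead",options=dict(initial_simplex=q+np.array([[0,0,0],[s,0,0],[0,s,0],[0,0,10*s]]),xatol=1e-5,fatol=1e-5)); q=r.x
    for h in hulls(q): cv2.polylines(im,[(h/64).astype(int)],True,(0,0,255),1)
    return q,1-r.fun
def edge(C,im,pts,p0,ymax=228):
    g=cv2.GaussianBlur(cv2.resize(cv2.cvtColor(im,cv2.COLOR_BGR2GRAY),None,fx=4,fy=4,interpolation=cv2.INTER_CUBIC).astype(float),(0,0),3)
    G=np.hypot(cv2.Sobel(g,cv2.CV_64F,1,0),cv2.Sobel(g,cv2.CV_64F,0,1)).astype(np.float32); best=None
    def cost(p):
        u=((proj(C,pts(p))+.5)*4-.5).astype(np.float32); u=u[u[:,1]<ymax*4]; return -cv2.remap(G,u[:,0],u[:,1],cv2.INTER_LINEAR).mean()
    for dx in(-.006,0,.006):
      for dy in(-.006,0,.006):
        q=np.array(p0)+np.r_[dx,dy,[0]*(len(p0)-2)]; r=minimize(cost,q,method="Nelder-Mead",options=dict(initial_simplex=np.vstack([q,q+np.diag([.003,.003,.05][:len(q)])]),xatol=1e-5))
        if best is None or r.fun<best.fun: best=r
    u=proj(C,pts(best.x)); cv2.polylines(im,[u.astype(int)],True,(0,255,0),1); return best.x,-best.fun
a=np.linspace(0,2*np.pi,60); circ=lambda p: np.c_[p[0]+.015*np.cos(a),p[1]+.015*np.sin(a),np.full(60,.082)]
def sq(p):
    c=box(p,.130,.130,.004,0)[[1,3,7,5]]; return np.vstack([c[i]+(c[(i+1)%4]-c[i])*np.linspace(.02,.98,60)[:,None] for i in range(4)])
E
python3 - <<'E'
from mal import *
im=cv2.imread("pics/m1.png"); o=im.copy(); st=show(); C=cam("wrist",st)
p,i=mallet(C,o,[.434,.265,-np.pi/2]); print("mallet",p[:2].round(4),np.degrees(p[2]).round(2),i)
g=p[:2]-.05*np.array([np.cos(p[2]),np.sin(p[2])]); print("grip",g.round(4)); to(g[0],g[1],.031,np.degrees(p[2])+180,st)
print("punch",edge(C,im,circ,back(C,(446.4,201.6),.082)[:2])); 
c4=np.array([back(C,np.array(q)/1.25,.004)[:2] for q in((345,190),(450,209),(430,305),(331,290))]); print(c4.round(3).tolist())
print("mat",edge(C,im,sq,np.r_[c4.mean(0),np.radians(-10)]))
o[im[...,1]==255]=(0,255,0); cv2.imwrite("pics/m1o.png",cv2.resize(o[50:260,220:500],None,fx=2.8,fy=2.8))
E
```

```text
t 58.45 tcp [434.4 313.2 267.5] phi 90.25 tilt [0.001 0.   ] F [ 1.3 -0.3 -0.3] w 86.9 g 0.0
mallet [0.434  0.2645] -92.31 0.9737109987235212
grip [0.4361 0.3144]
units [ 0.07  0.05 -9.46] turn -0.45
punch (array([0.59346201, 0.28440016]), np.float64(57.30252456665039))
[[0.37, 0.336], [0.494, 0.314], [0.473, 0.189], [0.348, 0.209]]
mat (array([ 0.41943386,  0.26164943, -0.1796357 ]), np.float64(78.21453094482422))
```

View pics/m1o.png

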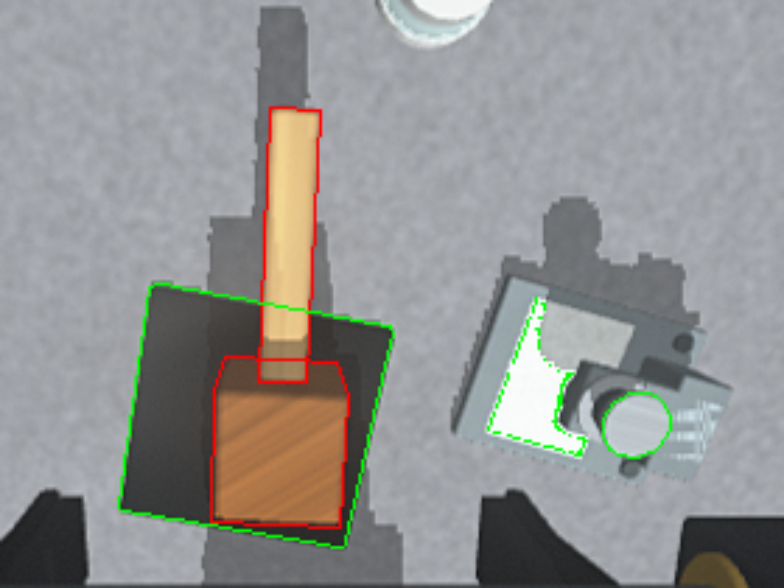

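The mallet, mat and punch outlines all match well. I'll grasp the mallet.

Request:
{"name": "send_rows", "arguments": {
  "commands": [
    [[0.06,0.05,-1],[0,0,-0.45],1],
    [[0,0,-1],[0,0,0],1],
    [[0,0,-1],[0,0,0],1],
    [[0,0,-1],[0,0,0],1],
    [[0,0,-1],[0,0,0],1],
    [[0,0,-1],[0,0,0],1],
    [[0,0,-1],[0,0,0],1],
    [[0,0,-1],[0,0,0],1],
    [[0,0,-0.8],[0,0,0],1],
    [[0,0,-0.66],[0,0,0],1],
    [[0,0,0],[0,0,0],1],
    [[0,0,0],[0,0,0],1]
  ]
}}

```text
time_s: 59.95
ee_pos: [0.4363, 0.3151, 0.0314]
tool_rot: [2.267, 2.174, 0.002]
wrist_force: [-0.3, -0.3, 1.3]
gripper_width: 0.0869
grasp_force: 0.0
```

Request:
{"name": "send_rows", "arguments": {
  "commands": [
    [[0,0,0],[0,0,0],0],
    [[0,0,0],[0,0,0],0],
    [[0,0,0],[0,0,0],0],
    [[0,0,0],[0,0,0],0],
    [[0,0,0],[0,0,0],0],
    [[0,0,0],[0,0,0],0],
    [[0,0,0],[0,0,0],0]
  ],
  "newtons": 60
}}

```text
time_s: 60.82
ee_pos: [0.4355, 0.3148, 0.0304]
tool_rot: [-2.267, -2.175, 0.0]
wrist_force: [0.6, 0.7, 0.5]
gripper_width: 0.0249
grasp_force: 0.0
```

Run:
```python
from h import *
st=show(); print(phi(st)); to(.5952,.3264,.137,None,st)
```

```text
t 60.83 tcp [435.5 314.8  30.4] phi 87.61 tilt [-0. -0.] F [0.6 0.7 0.5] w 24.9 g 0.0
87.60970593647359
units [6.39 0.46 4.26] turn 0.0
```

Request:
{"name": "send_rows", "arguments": {
  "commands": [
    [[0,0,0],[0,0,0],0],
    [[0,0,0],[0,0,0],0],
    [[0,0,0],[0,0,0],0]
  ]
}}

```text
time_s: 61.2
ee_pos: [0.4355, 0.3148, 0.0304]
tool_rot: [-2.267, -2.175, 0.0]
wrist_force: [-0.5, 0.7, 0.2]
gripper_width: 0.0215
grasp_force: 60.0
```

Request:
{"name": "send_rows", "arguments": {
  "commands": [
    [[0,0,0.4],[0,0,0],0],
    [[0,0,0.8],[0,0,0],0],
    [[0,0,0.8],[0,0,0],0],
    [[0,0,0.8],[0,0,0],0],
    [[0,0,0.8],[0,0,0],0],
    [[0,0,0.7],[0,0,0],0],
    [[0,0,0],[0,0,0],0],
    [[0,0,0],[0,0,0],0]
  ]
}}

```text
time_s: 62.2
ee_pos: [0.435, 0.3146, 0.1372]
tool_rot: [-2.267, -2.174, 0.002]
wrist_force: [-1.1, 0.6, -4.1]
gripper_width: 0.0214
grasp_force: 60.0
```

Run:
```python
from h import *
st,im,C=wrist("m2"); to(.5952,.3264,.137,None,st)
cv2.imwrite("pics/m2c.png",im[:330,120:560])
```

```text
t 62.2 tcp [435.  314.6 137.2] phi 87.61 tilt [-0.001 -0.001] F [-1.1  0.6 -4.1] w 21.4 g 60.0
units [ 6.41  0.47 -0.01] turn 0.0
```

View pics/m2c.png

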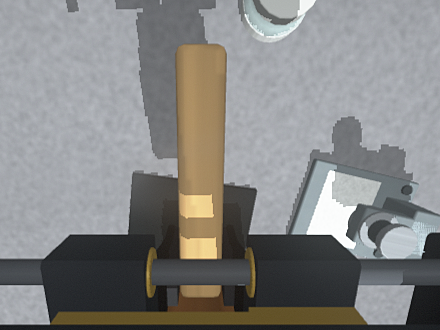

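Request:
{"name": "send_rows", "arguments": {
  "commands": [
    [[0.916,0.067,0],[0,0,0],0],
    [[0.916,0.067,0],[0,0,0],0],
    [[0.916,0.067,0],[0,0,0],0],
    [[0.916,0.067,0],[0,0,0],0],
    [[0.916,0.067,0],[0,0,0],0],
    [[0.916,0.067,0],[0,0,0],0],
    [[0.916,0.067,0],[0,0,0],0],
    [[0,0,0],[0,0,0],0],
    [[0,0,0],[0,0,0],0]
  ]
}}

```text
time_s: 63.38
ee_pos: [0.5946, 0.3263, 0.1365]
tool_rot: [-2.266, -2.174, 0.004]
wrist_force: [-0.1, 0.3, -3.6]
gripper_width: 0.0214
grasp_force: 60.0
```

Run:
```python
from h import *
st,im,C=wrist("m3"); to(.5952,.3264,.110,None,st); t=manip.grab_frame("top"); s=manip.grab_frame("scene")
out=np.zeros((560,800,3),np.uint8); out[:280,:400]=im[:280,120:520]; out[:270,400:]=cv2.resize(t[150:270,140:318],(400,270)); out[280:,:420]=cv2.resize(s[90:230,300:510],(420,280)); cv2.imwrite("pics/m3c.png",out)
T=st["ee_pos"]; u=np.array([np.cos(np.radians(87.6)),np.sin(np.radians(87.6)),0])
print("handle end top expected px (crop)",(proj(C,T+u*.104+[0,0,.021])-[120,0]).round(1))
```

```text
t 63.38 tcp [594.6 326.3 136.5] phi 87.61 tilt [-0.003 -0.001] F [-0.1  0.3 -3.6] w 21.4 g 60.0
units [ 0.02  0.   -1.06] turn 0.0
handle end top expected px (crop) [[198.   44.2]]
```

View pics/m3c.png

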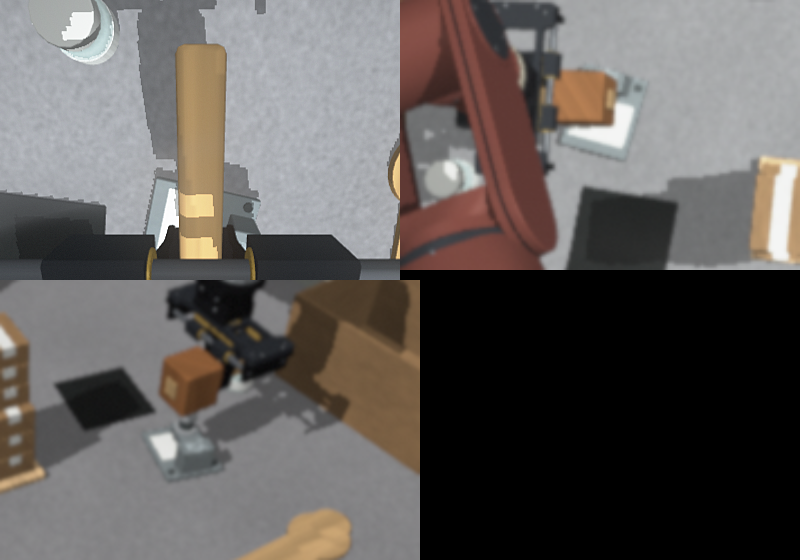

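The mallet is held level: the handle end is at (201,44) against a predicted (198,44). The head sits over the punch, so I'll press it down in stages.

Request:
{"name": "send_rows", "arguments": {
  "commands": [
    [[0.02,0,-0.4],[0,0,0],0],
    [[0,0,-0.4],[0,0,0],0],
    [[0,0,-0.25],[0,0,0],0],
    [[0,0,-0.15],[0,0,0],0],
    [[0,0,-0.15],[0,0,0],0],
    [[0,0,-0.15],[0,0,0],0],
    [[0,0,0],[0,0,0],0]
  ]
}}

```text
time_s: 64.4
ee_pos: [0.5964, 0.3266, 0.1006]
tool_rot: [2.267, 2.175, 0.0]
wrist_force: [-3.1, -0.8, 1.4]
gripper_width: 0.0212
grasp_force: 60.0
```

Request:
{"name": "send_rows", "arguments": {
  "commands": [
    [[0,0,-0.12],[0,0,0],0],
    [[0,0,-0.08],[0,0,0],0],
    [[0,0,0],[0,0,0],0]
  ]
}}

```text
time_s: 64.78
ee_pos: [0.5966, 0.3267, 0.0956]
tool_rot: [2.267, 2.174, 0.001]
wrist_force: [-2.2, -0.1, 3.3]
gripper_width: 0.0214
grasp_force: 60.0
```

Request:
{"name": "send_rows", "arguments": {
  "commands": [
    [[0,0,-0.04],[0,0,0],0],
    [[0,0,0],[0,0,0],0]
  ]
}}

```text
time_s: 65.03
ee_pos: [0.5966, 0.3267, 0.0947]
tool_rot: [2.267, 2.175, 0.001]
wrist_force: [-2.5, -0.0, 3.7]
gripper_width: 0.022
grasp_force: 60.0
```

Request:
{"name": "send_rows", "arguments": {
  "commands": [
    [[0,0,-0.06],[0,0,0],0],
    [[0,0,0],[0,0,0],0],
    [[0,0,0],[0,0,0],0]
  ]
}}

```text
time_s: 65.4
ee_pos: [0.5967, 0.3269, 0.0941]
tool_rot: [2.267, 2.175, 0.002]
wrist_force: [-3.7, -0.7, 8.1]
gripper_width: 0.0215
grasp_force: 60.0
```

Request:
{"name": "send_rows", "arguments": {
  "commands": [
    [[0,0,-0.06],[0,0,0],0],
    [[0,0,0],[0,0,0],0],
    [[0,0,0],[0,0,0],0]
  ]
}}

```text
time_s: 65.78
ee_pos: [0.5968, 0.3271, 0.0938]
tool_rot: [2.267, 2.175, 0.002]
wrist_force: [-5.7, -1.2, 13.1]
gripper_width: 0.0215
grasp_force: 60.0
```

The force climbs steeply while the tool barely moves: about 17 N net against an 8 N spring, so the punch is at its stop. I'll lift off and go back over the mat.

Request:
{"name": "send_rows", "arguments": {
  "commands": [
    [[0,0,0.3],[0,0,0],0],
    [[0,0,0.6],[0,0,0],0],
    [[0,0,0.6],[0,0,0],0],
    [[0,0,0.4],[0,0,0],0],
    [[-0.916,-0.067,0],[0,0,0],0],
    [[-0.916,-0.067,0],[0,0,0],0],
    [[-0.916,-0.067,0],[0,0,0],0],
    [[-0.916,-0.067,0],[0,0,0],0],
    [[-0.916,-0.067,0],[0,0,0],0],
    [[-0.916,-0.067,0],[0,0,0],0],
    [[-0.916,-0.067,0],[0,0,0],0],
    [[0,0,0],[0,0,0],0],
    [[0,0,0],[0,0,0],0]
  ]
}}

```text
time_s: 67.4
ee_pos: [0.4366, 0.315, 0.1394]
tool_rot: [2.267, 2.174, 0.002]
wrist_force: [-0.1, 0.1, -3.9]
gripper_width: 0.0213
grasp_force: 60.0
```

Run:
```python
from h import *
st,im,C=wrist("m4"); to(.4357,.3148,.0304,None,st)
T=st["ee_pos"]; u=np.array([np.cos(np.radians(87.6)),np.sin(np.radians(87.6)),0])
print("handle end expected",proj(C,T+u*.104+[0,0,.021]).round(1))
def end(f):   # centre and top row of the handle's wood near its end
    h=cv2.cvtColor(cv2.imread(f)[30:70,270:380],cv2.COLOR_BGR2HSV); ys,xs=np.nonzero(h[...,1]>85); return ys.min()+30,xs.mean()+270,len(xs)
print([end(f"pics/{k}.png") for k in("m2","m3","m4")])
s=manip.grab_frame("scene"); cv2.imwrite("pics/scene2.png",s)
```

```text
t 67.4 tcp [436.6 315.  139.4] phi 87.61 tilt [0.001 0.   ] F [-0.1  0.1 -3.9] w 21.3 g 60.0
units [-0.04 -0.01 -4.36] turn 0.0
handle end expected [[318.2  44.2]]
[(np.int64(44), np.float64(320.3642972536349), 1238), (np.int64(44), np.float64(320.32012934518997), 1237), (np.int64(44), np.float64(320.3354890864996), 1237)]
```

No slip in the hand, so I'll set the mallet down where it stood.

Request:
{"name": "send_rows", "arguments": {
  "commands": [
    [[-0.04,0,-0.8],[0,0,0],0],
    [[0,0,-0.8],[0,0,0],0],
    [[0,0,-0.8],[0,0,0],0],
    [[0,0,-0.8],[0,0,0],0],
    [[0,0,-0.6],[0,0,0],0],
    [[0,0,-0.3],[0,0,0],0],
    [[0,0,-0.24],[0,0,0],0],
    [[0,0,0],[0,0,0],0],
    [[0,0,0],[0,0,0],0]
  ]
}}

```text
time_s: 68.62
ee_pos: [0.4354, 0.315, 0.0309]
tool_rot: [2.267, 2.174, 0.001]
wrist_force: [1.0, 0.4, -3.5]
gripper_width: 0.0216
grasp_force: 60.0
```

```bash
python3 -c "
from h import *
show()"
```

```text
t 68.62 tcp [435.4 315.   30.9] phi 87.61 tilt [0.001 0.   ] F [ 1.   0.4 -3.5] w 21.6 g 60.0
```

Still carrying, about 0.5 mm up. I'll lower slightly, then release and rise.

Request:
{"name": "send_rows", "arguments": {
  "commands": [
    [[0,0,-0.03],[0,0,0],0],
    [[0,0,0],[0,0,0],0],
    [[0,0,0],[0,0,0],0.5],
    [[0,0,0],[0,0,0],0.5],
    [[0,0,0],[0,0,0],0.6],
    [[0,0,0],[0,0,0],0.6],
    [[0,0,0],[0,0,0],0.6]
  ]
}}

```text
time_s: 69.5
ee_pos: [0.435, 0.3148, 0.0296]
tool_rot: [2.267, 2.175, -0.0]
wrist_force: [-0.5, -0.7, -0.9]
gripper_width: 0.0515
grasp_force: 0.0
```

Request:
{"name": "send_rows", "arguments": {
  "commands": [
    [[0,0,0.5],[0,0,0],0.6],
    [[0,0,1],[0,0,0],0.6],
    [[0,0,1],[0,0,0],0.6],
    [[0,0,1],[0,0,0],0.6],
    [[0,0,1],[0,0,0],0.6],
    [[0,0,1],[0,0,0],1],
    [[0,0,1],[0,0,0],1],
    [[0,0,1],[0,0,0],1],
    [[0,0,1],[0,0,0],1],
    [[0,0,1],[0,0,0],1],
    [[0,0,0],[0,0,0],1],
    [[0,0,0],[0,0,0],1]
  ]
}}

```text
time_s: 71.0
ee_pos: [0.4346, 0.3147, 0.2665]
tool_rot: [-2.267, -2.175, 0.001]
wrist_force: [-0.0, 0.2, -0.5]
gripper_width: 0.0873
grasp_force: 0.0
```

Run:
```python
from mal import *
st,im,C=wrist("m5"); o=im.copy()
p,i=mallet(C,o,[.434,.265,-np.pi/2]); print("mallet",p[:2].round(4),np.degrees(p[2]).round(2),i)
print("punch at .082",edge(C,im,circ,[.5935,.2844]))
s=manip.grab_frame("scene"); out=np.zeros((600,640,3),np.uint8); out[:260]=o[:260]; out[260:600,:500]=cv2.resize(s[60:230,260:510],(500,340)); cv2.imwrite("pics/fin.png",out)
Cs=cam("scene"); print(proj(Cs,[[.4603,.0397,.234]]).round(0))
```

```text
t 71.0 tcp [434.6 314.7 266.5] phi 87.61 tilt [-0.001 -0.   ] F [-0.   0.2 -0.5] w 87.3 g 0.0
mallet [0.4338 0.2648] -92.58 0.9730121738563583
punch at .082 (array([0.59273593, 0.28472837]), np.float64(55.04474639892578))
[[298. 116.]]
```

View pics/fin.png

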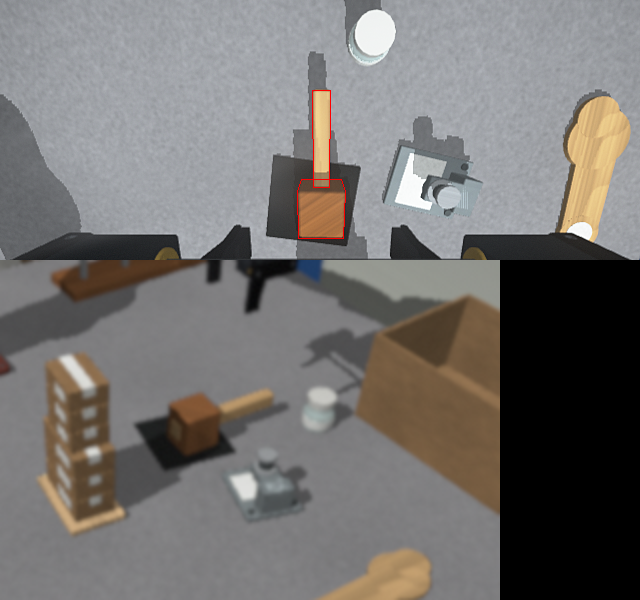

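The column is upright, the mallet is back on its mat in its original spot, the punch is up, and the gripper is clear of everything. I'll hand in.

```bash
python3 -c "
from bench import manip
print(manip.finish_job())"
```

```text
the job is handed in; nothing more can be done
None
```

I handed the job in at about 71 s: all six cartons are stacked square on the board within about 2 mm, large below small; the punch was driven to its stop and sprang back up, and the mallet stands on its mat where it was.

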